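Fetch the oil sample from the self-closing box and weigh it

TASK

Raise the hinged clear lid of the sample box, which falls shut by itself, and reach in under it to take out the tall, narrow bottle. Stand the bottle upright in the middle of the balance's round pan, setting it down gently, and leave the box with its lid shut. Leave the squat jar standing in the box, and do not disturb the balance's neighbours, the two larger bottles.

Things in the scene. Friction and masses are not known exactly. Their poses are not given: they have to be found in the camera images.
- box: Grey sheet-metal sample box, fixed to the table, 85 (x) x 286 (y) x 122 mm, walls 6 mm, floor 5 mm thick. Origin: centre of its underside, on the table. Its +x points away from the robot, roughly. Front (-x) wall 96 mm high, back (+x) wall 122 mm high, the side rims slope between them. Open on top, covered by the lid.
- box_hinge (a point): Middle of the lid's hinge line, on top of the box's outer back edge (box frame x +42.5, y 0, z 122 mm). The axis runs along the box's y. Its axes are those of the box.
- lid (a joint): Lid angle in rad: 0 shut, grows as the front edge rises, stop at 1.50. The lid is a clear flat plate in an aluminium frame, 112 mm from hinge to front edge, 286 mm wide, 6 mm thick, about 0.2 kg (varies). Shut, it slopes down to the front by 0.297 rad (17 degrees), its front edge sticks out 22 mm beyond the front wall, so that fingertips can get under this lip. At the stop it stands 21 degrees short of upright: let go, it always falls shut. No handle.
- lid_edge (a point): Middle of the lid's front edge, at its underside; about 89 mm above the table when shut. Moves with the lid.
- bottle: The tall, narrow amber glass bottle in the box: 95 mm high, round body 44 mm in diameter up to 70 mm, then a shoulder and, from 78 mm up, a black screw cap 32 mm in diameter, fast on the bottle, by which it can be lifted. About 0.22 kg (varies). Origin: centre of its underside, z up its axis. Stands upright on the box floor, in the left or the right half, midway between front and back walls (about 42 mm in front of the hinge line).
- jar: The squat amber jar in the box: 60 mm high, 58 mm in diameter, black cap 54 mm in diameter. Origin: centre of its underside. Stands beside the bottle, about 116 mm from it. To be left standing there.
- balance: White laboratory balance, fixed, 240 (x) x 190 (y) mm, body 56 mm high; the pan stands above it. Origin: centre of its underside. Display at its -x side.
- pan (a point): Centre of the top face of the balance's round steel pan, 140 mm in diameter, 75 mm above the table. The pan is rigid.
- big_bottle: Large clear bottle with a blue cap, 100 mm in diameter, 210 mm high, standing on the table beyond the balance and box. Bystander. Origin: centre of its underside.
- side_bottle: Clear bottle with a blue cap, 80 mm in diameter, 160 mm high, standing on the table to the right of the balance. Bystander. Origin: centre of its underside.

How it is judged:
By the outcome, as a careful person would: the job done as asked, in the order asked, and still so for the second after the job is handed in, with the robot touching nothing.
It also fails if it takes over 51 s, if anything falls off the work surface, if the arm or the gripper's body presses on something with over 40 N, if the wrist force passes 120 N, or if a joint passes its speed limit or range.

ROBOT

A 6-joint arm with a two-finger parallel gripper is mounted at the origin on the work surface. World frame = base frame: x ahead of the robot, y to its left, z up, the work surface at z = 0. Lengths are in mm, angles in rad, forces in N, time in s.
With the tool pointing down it reaches from about 350 to 875 mm from the base axis. Payload 4.2 kg.
Tool frame: the origin (TCP) lies on the centre line of the jaws, within the pads' length; the fingertips stand 22 mm ahead of it and the grasp point (between the pads) lies 3 mm ahead of it (arm.nose_length is the distance from the TCP to the fingertips, in mm); z points along the fingers, x is the direction in which the jaws open and shut, and the axes are right-handed (so a half turn about z gives the same grasp; the last joint's range is limited). The gripper opens to 85 mm and grips with 20 to 120 N. Pads are 22 mm wide; open, the fingers measure 114 mm over their backs; the gripper's body (76 mm by 85 mm) begins 54 mm behind the grasp point. The pads swing forward as they close: fully open they stand 13 mm farther back than shut.
Start: joints at [1.369, 0.385, 0.008, 0, -1.194, -0.259], TCP at [277.882, 559.804, 253.312] pointing down, gripper open.
Joint ranges: [-3.14, 3.14], [-1.21, 2.06], [-1.07, 1.41], [-3.16, 2.05], [-2.99, -0.16], [-3.1, 3.1]. Speed limits (rad/s): [2.79, 2.79, 3.14, 3.14, 3.14, 3.14].

INTERFACE

Orientations are given as a unit quaternion [x, y, z, w].
In Python, from bench import telemetry, get_image, workorder, nets, arm gives the robot as it stands.
- The arm moves only by the tool apply_moves, never from a script. Its argument "steps" is a list of rows, each an object with "hand": the opening, from 0 (shut) to 1 (fully open); "xyz": the shift along the tool's x, y, z in cm, a list of three; "delta_rot": the turn, a rotation vector about the tool's x, y, z in rad, a list of three. In form: [{"hand": hand, "xyz": [x, y, z], "delta_rot": [wx, wy, wz]}, ...]. A call has 1 to 12 rows; each row is the pose to reach, as a shift and turn from the pose commanded when the call began, along the tool's axes at that moment; what a row does not reach only later rows make up. A row lasts 1/12 s, in which the tool goes at most 41.7 mm and 7.16 degrees, less where a joint would pass 70% of its speed; a pose out of reach is approached as far as the arm can. A call with a gripper value outside its range is refused whole. The fingers move at their own pace and stop on an object; the grip force is fixed at half the most. Time passes only in rows, so rows that repeat a pose let the fingers close. It gives the time, the measured TCP pose, the force and the opening at its end, in the units of the state.
- telemetry.read_state(): the state, without advancing time (a new reading comes with each control period).
- get_image(name): name is "scene" or "top"; returns a dict with "frame" (384x512x3 uint8, blue, green, red), "fx", "fy", "cx", "cy" (pixels), "origin" and "orientation" of the camera in the world. Camera axes: x right, y down, z forward; pixel columns grow to the right and rows downward; lengths in mm; the calibration is good to about 2 mm. A picture is of the moment at which its call begins. There is no depth.
- workorder.job_done(): hands the job in, once; it reports no verdict.
Trained networks look in a picture, given as the dict that the camera call returned (one of the last four; its "shot" number tells which), for a name from the list of things; names that differ only in an ending like _2 or _b are one class to them, and where a whole thing is asked for, a point or a joint stands for the part that bears it (a point fixed in the world has none). Each returns a list of dicts, best first, with "confidence" (0 to 1); they miss things now and then, are a little off and sometimes report something else, mostly with a low value. They report only what shows in the picture. A call takes as long as a camera call.
- nets.recognise(picture, label): "xyz" ([x, y, z] in mm, in world coordinates, good to about 4 mm: the middle of the surface that is visible of it).
- nets.outline_of(picture, label): "pixels" (384x512 bool, what is visible of it).
- nets.pinpoint(picture, label): "xyz" ([x, y, z] in mm, in world coordinates, good to about 4 mm: a listed point, or the origin of a listed thing).
The state is a dict: "clock": time; "joints": joint angles; "joint_vel": joint speeds; "joint_efforts": joint torques, N m; "position": TCP position; "ee_rot": TCP orientation; "contact_force": force on the tool from outside, world axes, zero at the start; "wrist_torque": the same for the moment, N m; "gripper_width": finger opening in mm.
Only numpy, scipy, OpenCV 4.12 (cv2) and the standard library are available. Lean on these libraries where they do the work, as an engineer would, in place of code of your own. Each camera call takes 0.05 s, during which the arm holds its last target.

## Working session

There is one attempt and no reset: what is moved stays moved. The work goes in short steps, Python scripts to look and compute and a tool call to move; the robot and the scene stay as the last step left them, time stands still between calls to the robot, and variables do not carry over. Pictures are saved under pics/ and viewed, and the job is handed in when it is done.

Besides the shell and the picture viewer there is one more tool, called after "Call:" by a JSON object that holds its "method" and its "body", one argument or row to a line. apply_moves: Moves the arm, as the interface text tells. Its arguments: {"type":"object","properties":{"steps":{"type":"array"}},"required":["steps"]}

```bash
ls; mkdir -p pics; python3 - <<'E'
from bench import telemetry,get_image,nets,arm
import cv2
print(arm, [a for a in dir(arm) if a[0]!='_'])
print(telemetry.read_state())
for c in ["scene","top"]:
    p=get_image(c); cv2.imwrite(f"pics/{c}0.png",p["frame"])
    print(c,p["origin"],p["orientation"],p["fx"],p["cx"],p["cy"])
    for l in ["box_hinge","box","lid_edge","bottle","jar","pan","balance","big_bottle","side_bottle"]:
        try:
            r=nets.pinpoint(p,l); print(l,[( [round(float(v)) for v in q["xyz"]],round(float(q["confidence"]),2)) for q in r[:2]])
        except Exception as e: print(l,e)
E
```

```text
pics
<Robot object at 0x7fd8347cba10> ['IKError', 'nose_length']
{'clock': 0.0, 'joints': array([ 1.36861027e+00,  3.85542237e-01,  6.60807840e-03, -5.33806987e-04,
       -1.19399977e+00, -2.58578536e-01]), 'joint_vel': array([ 9.01663374e-06, -1.26606857e-03, -4.52774180e-04,  1.20008185e-03,
       -3.70496344e-04,  4.04994290e-04]), 'joint_efforts': array([ 8.98837834e-05, -3.92293131e+01,  1.88407570e+01,  4.18629974e+00,
       -4.60485695e-03, -1.95956915e-06]), 'position': array([277.63930455, 559.33416333, 252.21806941]), 'ee_rot': array([-5.26872775e-01,  8.49943454e-01, -6.06362654e-04, -9.14440330e-04]), 'contact_force': array([0.76567595, 0.13662937, 0.20149728]), 'wrist_torque': array([-0.02326336, -0.02941788,  0.00243715]), 'gripper_width': 85.34373778801562}
scene [1081.51979178  238.4123633   637.72096643] [ 0.41751879  0.81047024 -0.36183936 -0.19464924] 353.5497591173451 251.11552618994864 190.4081329926006
box_hinge [([659, 191, 121], 0.69)]
box [([627, 173, 1], 0.89), ([557, -278, 77], 0.71)]
lid_edge [([632, -441, 0], 0.62), ([574, 141, 88], 0.55)]
bottle []
jar [([633, -443, 1], 0.36)]
pan [([558, -278, 79], 0.66)]
balance [([537, -257, 0], 0.71)]
big_bottle [([711, -132, -1], 0.83)]
side_bottle [([631, -438, -2], 0.55)]
top [ 482.85548525 -107.66487388 1065.35064679] [ 0.70942046 -0.70220155  0.03816691 -0.04667854] 361.6927199113584 259.0656630187384 191.88588906104115
box_hinge [([663, 192, 122], 0.97)]
box [([626, 170, 0], 0.56), ([566, 141, 92], 0.52)]
lid_edge [([567, 142, 94], 0.57)]
bottle []
jar []
pan [([561, -279, 78], 0.73)]
balance [([530, -263, 2], 0.84)]
big_bottle [([708, -135, 0], 0.98)]
side_bottle [([628, -443, -1], 0.56)]
```

View pics/scene0.png

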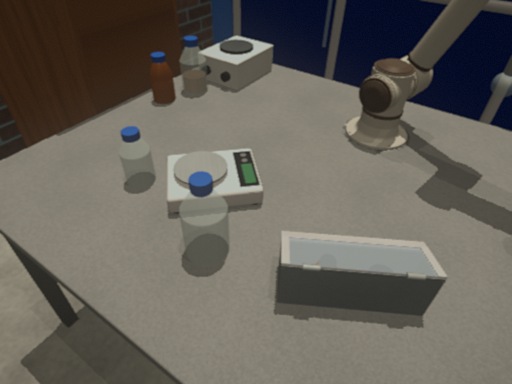

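View pics/top0.png

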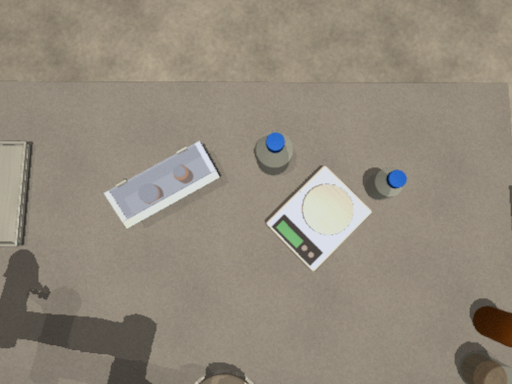

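The top view shows the box at the left, px (105–220, 142–227). The narrow cap, the bottle, is at about (182,174) and the jar at (150,193). The balance pan is at (328,209), and the big bottles are at (274,150) and (390,182). Next I'll refine the box pose.

```bash
cat > h.py <<'E'
import numpy as np, cv2
from scipy.spatial.transform import Rotation as R
from bench import telemetry,get_image,nets,workorder
def ray(p,uv,z):
    d=R.from_quat(p["orientation"]).apply([(uv[0]-p["cx"])/p["fx"],(uv[1]-p["cy"])/p["fy"],1])
    o=np.array(p["origin"]); return o+d*(z-o[2])/d[2]
def proj(p,X):
    c=R.from_quat(p["orientation"]).inv().apply(np.atleast_2d(X)-np.array(p["origin"]))
    return np.c_[c[:,0]/c[:,2]*p["fx"]+p["cx"],c[:,1]/c[:,2]*p["fy"]+p["cy"]]
def shot(c,name,crop=None,s=1):
    p=get_image(c); f=p["frame"]
    if crop: x0,x1,y0,y1=crop; f=f[y0:y1,x0:x1]
    cv2.imwrite(f"pics/{name}.png",cv2.resize(f,None,fx=s,fy=s,interpolation=cv2.INTER_CUBIC)); return p
E
python3 - <<'E'
from h import *
p=shot("top","topbox",(95,230,130,235),5.5)
s=shot("scene","scbox",(265,445,225,315),4.4)
for q in (p,s):
  for l in ("lid","box","bottle","jar","pan"):
    o=nets.outline_of(q,l)
    for a in o[:2]:
      m=a["pixels"].astype(np.uint8); 
      if m.sum()==0: continue
      c=max(cv2.findContours(m,0,2)[0],key=cv2.contourArea)
      print(l,round(a["confidence"],2),int(m.sum()),np.round(cv2.boxPoints(cv2.minAreaRect(c)),1).tolist())
      if l=="pan":
         (cx,cy),ax,an=cv2.fitEllipse(c); print("ell",cx,cy,ax,ray(q,(cx,cy),75))
E
```

```text
lid 0.75 4605 [[103.69999694824219, 191.8000030517578], [200.0, 139.3000030517578], [220.60000610351562, 177.10000610351562], [124.30000305175781, 229.60000610351562]]
box 0.81 4603 [[103.0999984741211, 189.8000030517578], [199.5, 137.3000030517578], [221.0, 176.8000030517578], [124.5, 229.3000030517578]]
pan 0.62 5766 [[264.5, 223.5], [325.0, 163.0], [373.5, 211.5], [313.0, 272.0]]
ell 318.32073974609375 217.96481323242188 (80.81324005126953, 108.72003173828125) [ 532.13071687 -257.57594807   75.        ]
lid 0.81 5429 [[278.29998779296875, 266.20001220703125], [281.29998779296875, 229.8000030517578], [449.70001220703125, 243.39999389648438], [446.79998779296875, 279.79998779296875]]
lid 0.22 1656 [[113.80000305175781, 129.0], [145.1999969482422, 122.80000305175781], [157.60000610351562, 185.10000610351562], [126.30000305175781, 191.3000030517578]]
box 0.64 11349 [[275.29998779296875, 302.29998779296875], [281.8999938964844, 229.0], [449.1000061035156, 244.0], [442.6000061035156, 317.29998779296875]]
pan 0.91 3905 [[163.0, 154.6999969482422], [258.5, 145.10000610351562], [264.29998779296875, 203.1999969482422], [168.89999389648438, 212.8000030517578]]
ell 214.4534149169922 181.19393920898438 (64.96266174316406, 103.71065521240234) [ 581.9395308  -214.85027454   75.        ]
```

```bash
ls pics
```

```text
scbox.png
scene0.png
top0.png
topbox.png
```

View pics/topbox.png

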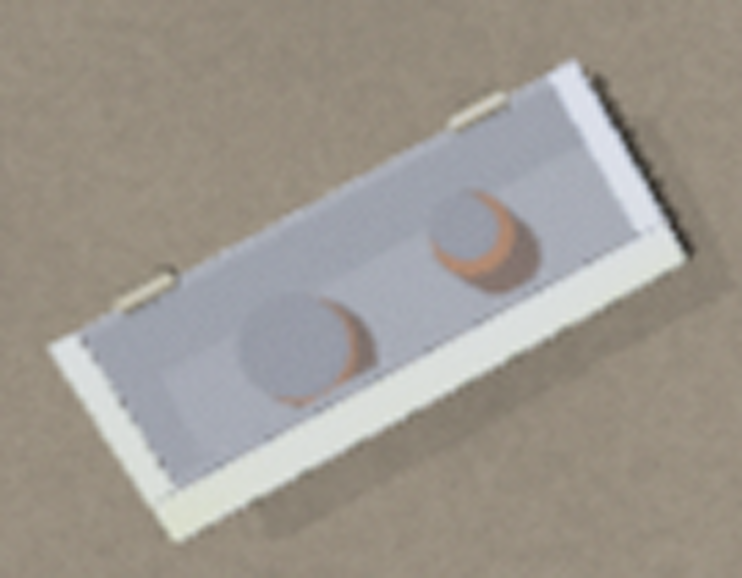

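View pics/scbox.png

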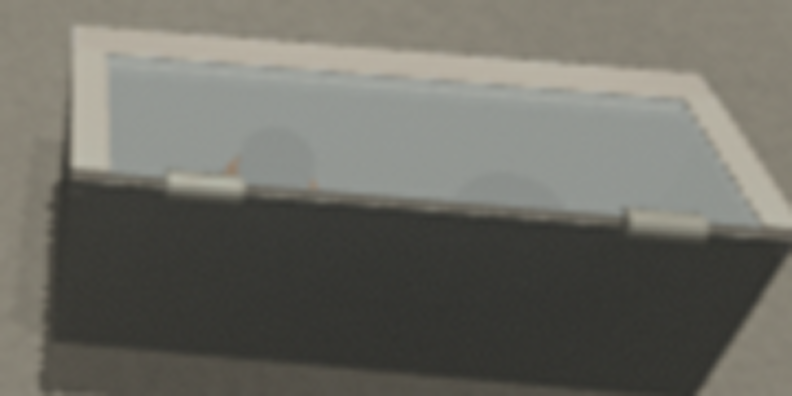

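```bash
cat > fit.py <<'E'
from h import *
from scipy.optimize import least_squares
p=get_image("top"); s=get_image("scene")
T=np.array([[50,347],[577,60],[690,258],[178,543]])/5.5+[95-.4,130-.4]
S=np.array([[73,27],[698,73],[68,178],[790,235]])/4.4+[265-.4,225-.4]
b=lambda x,y,z:[x,y,z]
MT=[b(40.7,143,127.7),b(40.7,-143,127.7),b(-66.3,-143,95),b(-66.3,143,95)]
MS=[b(-66.3,-143,95),b(-66.3,143,95),b(42.5,-143,122),b(42.5,143,122)]
def W(q,M): return R.from_euler('z',q[2]).apply(np.array(M))+[q[0],q[1],0]
f=lambda q:np.r_[(proj(p,W(q,MT))-T).ravel(),(proj(s,W(q,MS))-S).ravel()]
r=least_squares(f,[626,172,.48],x_scale=[10,10,.1]); print(r.x,np.degrees(r.x[2]),np.round(r.fun,1))
ft=lambda q:f(q)[:8]
print(least_squares(ft,[626,172,.48]).x)
Z=R.from_euler('z',r.x[2])
for n,uv,z in (("bottle",(465/5.5+94.6,227/5.5+129.6),100),("jar",(290/5.5+94.6,345/5.5+129.6),65)):
    X=ray(p,uv,z); print(n,X,Z.inv().apply(X-[r.x[0],r.x[1],0]))
X=ray(s,(275/4.4+264.6,160/4.4+224.6),100);print("bottle scene",X,Z.inv().apply(X-[r.x[0],r.x[1],0]))
# pan ellipse by color/edge
import sys
f_=p["frame"][150:275,260:380]; cv2.imwrite("pics/pan.png",cv2.resize(f_,None,fx=5,fy=5))
E
python3 fit.py
```

```text
[6.26296770e+02 1.67907057e+02 5.23992877e-01] 30.022580357851563 [-0.1 -0.  -0.  -0.3  0.1  0.2 -0.3  0.3 -0.7 -0.7 -0.5 -0.5 -0.1  0.1
  0.9  0.6]
[6.26370905e+02 1.67711591e+02 5.24188579e-01]
bottle [654.64315508 122.18574392 100.        ] [  1.66684266 -53.76967209 100.        ]
jar [599.26083482 217.41870656  65.        ] [ 1.36424407 56.39578077 65.        ]
bottle scene [659.82763143 125.06596951 100.        ] [  7.59680464 -53.86989875 100.        ]
```

View pics/pan.png

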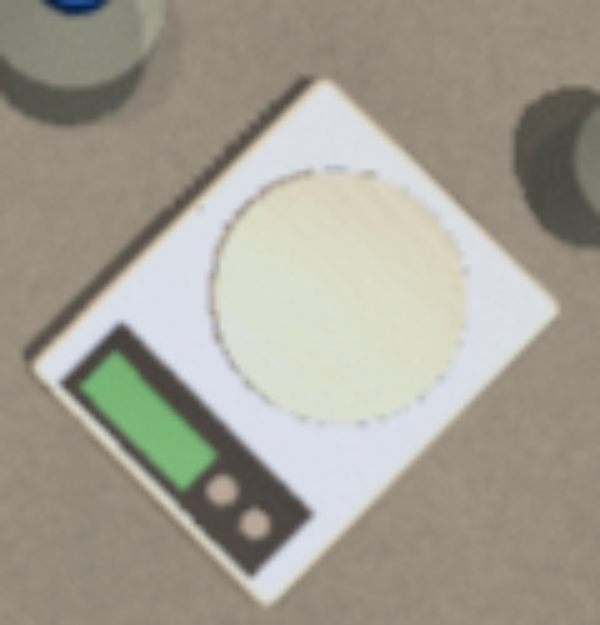

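```bash
cat >> h.py <<'E'
import json,sys
BX=np.array([626.3,167.9,0]); YAW=np.radians(30.0); BY=-54.0
def Rt(phi,az=30.0):
    a=np.radians(az);ph=np.radians(phi); f=np.array([np.cos(a),np.sin(a),0])
    z=f*np.cos(ph)-np.array([0,0,np.sin(ph)]); x=np.array([-np.sin(a),np.cos(a),0])
    return R.from_matrix(np.c_[x,np.cross(z,x),z])
def Gl(x,z,phi,y=BY):  # local grasp point -> TCP pose
    r=Rt(phi); g=BX+R.from_euler('z',YAW).apply([x,y,z]); return g-3*r.as_matrix()[:,2], r
def load():
    d=json.load(open("cmd.json")); return np.array(d["p"]),R.from_quat(d["q"])
def save(p,r): json.dump({"p":list(map(float,p)),"q":list(map(float,r.as_quat()))},open("cmd.json","w"))
def plan(targets):
    """rows (xyz cm, rotvec) from commanded pose; records the last as commanded"""
    p,r=load()
    for P,Q in targets:
        d=np.round(r.inv().apply(P-p)/10,2); w=np.round((r.inv()*Q).as_rotvec(),3)
        print([float(v) for v in d],[float(v) for v in w],"  TCP",np.round(P,1))
    save(p+r.apply(d*10), r*R.from_rotvec(w))
def st():
    s=telemetry.read_state(); print("t",round(s["clock"],2),"pos",np.round(s["position"],1),"F",np.round(s["contact_force"],1),"w",round(s["gripper_width"],1))
    if __import__("os").path.exists("cmd.json"):
        p,r=load(); print("err mm",np.round(s["position"]-p,1),"rot deg",np.round(np.degrees((r.inv()*R.from_quat(s["ee_rot"])).magnitude()),2),"j",np.round(s["joints"],2))
E
python3 - <<'E'
from h import *
from bench import arm
print(arm.nose_length)
q=np.array([-5.26872775e-01,8.49943454e-01,0,0]); save([277.882,559.804,253.312],R.from_quat(q/np.linalg.norm(q)))
p=get_image("top"); print("pan",ray(p,(327.4,209.0),75))
plan([Gl(-110,220,35)])
st()
E
```

```text
22.0
pan [ 556.88912229 -282.58886404   75.        ]
[31.96, -46.91, 3.16] [-0.547, -1.02, 1.96]   TCP [555.9  64.9 221.7]
t 1.75 pos [277.9 559.8 253.3] F [-0.7 -0.2  0.1] w 85.7
err mm [-278.   494.9   31.6] rot deg 130.42 j [ 1.37  0.38  0.01  0.   -1.19 -0.26]
```

```bash
python3 - <<'E'
from h import *
q=np.array([-5.26872775e-01,8.49943454e-01,0,0]);q/=np.linalg.norm(q);r=R.from_quat(q);p=np.array([277.882,559.804,253.312])
save(p+r.apply([160,-234,16]), r*R.from_rotvec([-.27,-.51,.98]))
plan([Gl(-110,220,35)])
E
```

```text
[-12.17, -24.8, -6.86] [-0.275, -0.508, 0.982]   TCP [555.9  64.9 221.7]
```

Call:
{"method": "apply_moves", "body": {
  "steps": [
    {"hand": 1, "xyz": [16, -23.4, 1.6], "delta_rot": [-0.27, -0.51, 0.98]},
    {"hand": 1, "xyz": [16, -23.4, 1.6], "delta_rot": [-0.27, -0.51, 0.98]},
    {"hand": 1, "xyz": [16, -23.4, 1.6], "delta_rot": [-0.27, -0.51, 0.98]},
    {"hand": 1, "xyz": [16, -23.4, 1.6], "delta_rot": [-0.27, -0.51, 0.98]},
    {"hand": 1, "xyz": [16, -23.4, 1.6], "delta_rot": [-0.27, -0.51, 0.98]},
    {"hand": 1, "xyz": [16, -23.4, 1.6], "delta_rot": [-0.27, -0.51, 0.98]},
    {"hand": 1, "xyz": [16, -23.4, 1.6], "delta_rot": [-0.27, -0.51, 0.98]},
    {"hand": 1, "xyz": [16, -23.4, 1.6], "delta_rot": [-0.27, -0.51, 0.98]},
    {"hand": 1, "xyz": [16, -23.4, 1.6], "delta_rot": [-0.27, -0.51, 0.98]},
    {"hand": 1, "xyz": [16, -23.4, 1.6], "delta_rot": [-0.27, -0.51, 0.98]},
    {"hand": 1, "xyz": [16, -23.4, 1.6], "delta_rot": [-0.27, -0.51, 0.98]}
  ]
}}

```text
clock: 2.67
position: [415.9, 311.9, 237.4]
ee_rot: [-0.051, 0.961, 0.235, 0.138]
contact_force: [-0.0, -0.6, 0.3]
gripper_width: 85.5
```

Call:
{"method": "apply_moves", "body": {
  "steps": [
    {"hand": 1, "xyz": [-12.17, -24.8, -6.86], "delta_rot": [-0.275, -0.508, 0.982]},
    {"hand": 1, "xyz": [-12.17, -24.8, -6.86], "delta_rot": [-0.275, -0.508, 0.982]},
    {"hand": 1, "xyz": [-12.17, -24.8, -6.86], "delta_rot": [-0.275, -0.508, 0.982]},
    {"hand": 1, "xyz": [-12.17, -24.8, -6.86], "delta_rot": [-0.275, -0.508, 0.982]},
    {"hand": 1, "xyz": [-12.17, -24.8, -6.86], "delta_rot": [-0.275, -0.508, 0.982]},
    {"hand": 1, "xyz": [-12.17, -24.8, -6.86], "delta_rot": [-0.275, -0.508, 0.982]},
    {"hand": 1, "xyz": [-12.17, -24.8, -6.86], "delta_rot": [-0.275, -0.508, 0.982]},
    {"hand": 1, "xyz": [-12.17, -24.8, -6.86], "delta_rot": [-0.275, -0.508, 0.982]},
    {"hand": 1, "xyz": [-12.17, -24.8, -6.86], "delta_rot": [-0.275, -0.508, 0.982]},
    {"hand": 1, "xyz": [-12.17, -24.8, -6.86], "delta_rot": [-0.275, -0.508, 0.982]},
    {"hand": 1, "xyz": [-12.17, -24.8, -6.86], "delta_rot": [-0.275, -0.508, 0.982]}
  ]
}}

```text
clock: 3.58
position: [556.5, 65.3, 221.9]
ee_rot: [0.442, 0.769, 0.4, 0.231]
contact_force: [0.1, 0.5, -0.2]
gripper_width: 85.3
```

```bash
python3 - <<'E'
from h import *
st()
p=shot("top","t1",(95,350,80,300),3); s=shot("scene","s1",(200,512,100,330),2.4)
print(proj(p,[load()[0]+load()[1].apply([0,0,22])]),proj(s,[load()[0]+load()[1].apply([0,0,22])]))
E
```

```text
t 3.58 pos [556.5  65.3 221.9] F [ 0.1  0.5 -0.2] w 85.3
err mm [0.5 0.4 0.1] rot deg 0.28 j [ 0.01  0.12 -0.4  -1.23 -0.44 -0.06]
[[187.47641667 197.2610843 ]] [[332.15981961 181.76999225]]
```

View pics/t1.png

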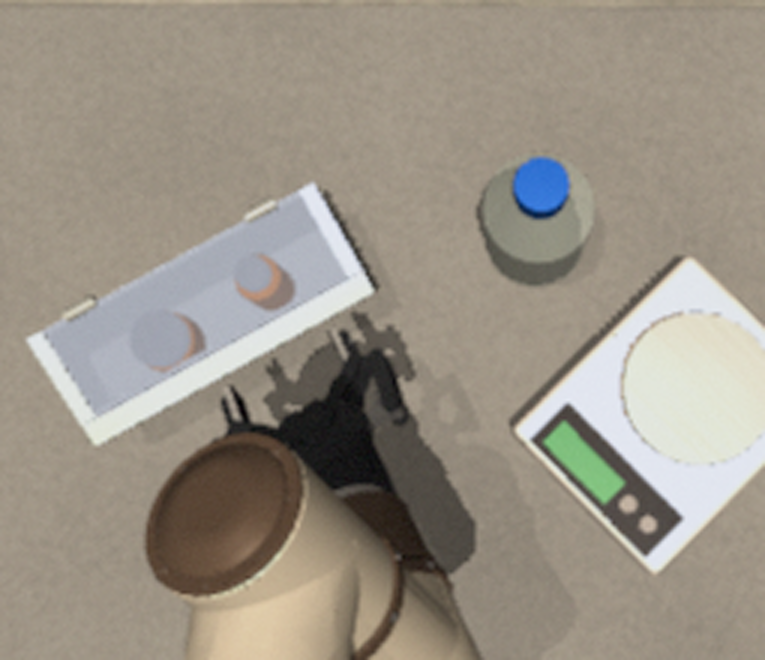

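View pics/s1.png

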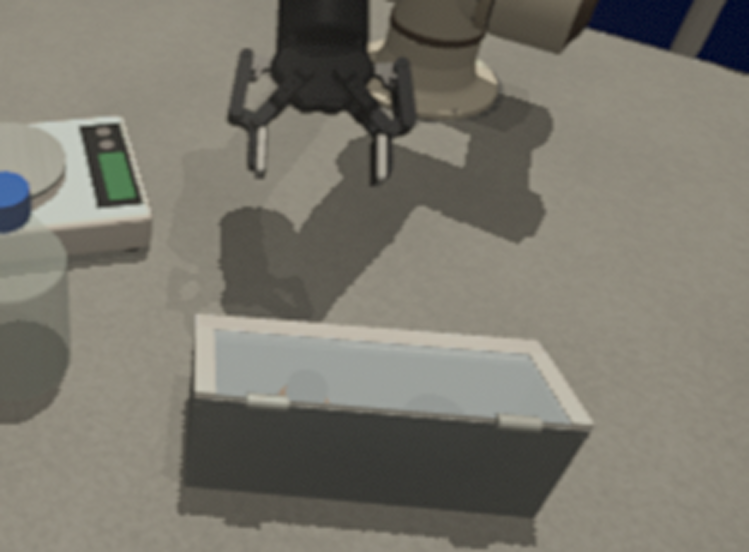

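```bash
python3 - <<'E'
from h import *
s=shot("scene","s2",None,1.5)
E
```

```text
(no output)
```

View pics/s2.png

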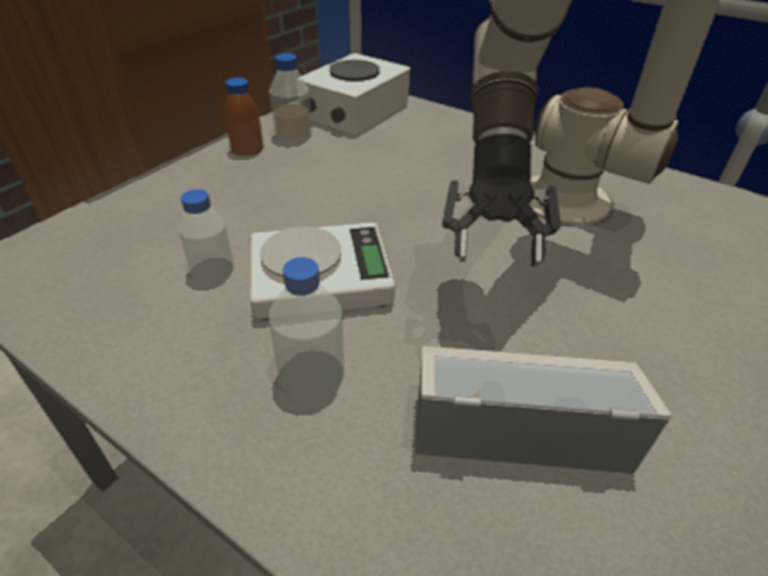

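```bash
python3 - <<'E'
from h import *
plan([Gl(-112,140,30),Gl(-112,67.5,30),Gl(-85,67.5,30)])
E
```

```text
[0.01, -6.7, 4.43] [-0.087, 0.0, 0.0]   TCP [554.1  63.8 141.5]
[0.01, -12.64, 8.59] [-0.087, 0.0, 0.0]   TCP [554.1  63.8  69. ]
[0.01, -11.09, 10.8] [-0.087, 0.0, 0.0]   TCP [577.4  77.3  69. ]
```

Call:
{"method": "apply_moves", "body": {
  "steps": [
    {"hand": 1, "xyz": [0.01, -3.4, 2.2], "delta_rot": [-0.045, 0, 0]},
    {"hand": 1, "xyz": [0.01, -6.7, 4.43], "delta_rot": [-0.087, 0, 0]},
    {"hand": 1, "xyz": [0.01, -9.6, 6.5], "delta_rot": [-0.087, 0, 0]},
    {"hand": 1, "xyz": [0.01, -12.64, 8.59], "delta_rot": [-0.087, 0, 0]},
    {"hand": 1, "xyz": [0.01, -12.64, 8.59], "delta_rot": [-0.087, 0, 0]},
    {"hand": 1, "xyz": [0.01, -11.09, 10.8], "delta_rot": [-0.087, 0, 0]},
    {"hand": 1, "xyz": [0.01, -11.09, 10.8], "delta_rot": [-0.087, 0, 0]},
    {"hand": 1, "xyz": [0.01, -11.09, 10.8], "delta_rot": [-0.087, 0, 0]}
  ]
}}

```text
clock: 4.4
position: [577.3, 77.9, 63.8]
ee_rot: [0.434, 0.751, 0.432, 0.246]
contact_force: [-0.3, 0.1, 0.8]
gripper_width: 85.1
```

```bash
python3 - <<'E'
from h import *
st()
p=shot("top","t3",(95,265,120,270),4.5); s=shot("scene","s3",(235,460,70,320),2.3)
E
```

```text
t 4.4 pos [577.3  77.9  63.8] F [-0.3  0.1  0.8] w 85.1
err mm [-0.1  0.6 -5.2] rot deg 0.51 j [-0.29  0.55 -0.52 -1.98 -0.75  1.03]
```

View pics/t3.png

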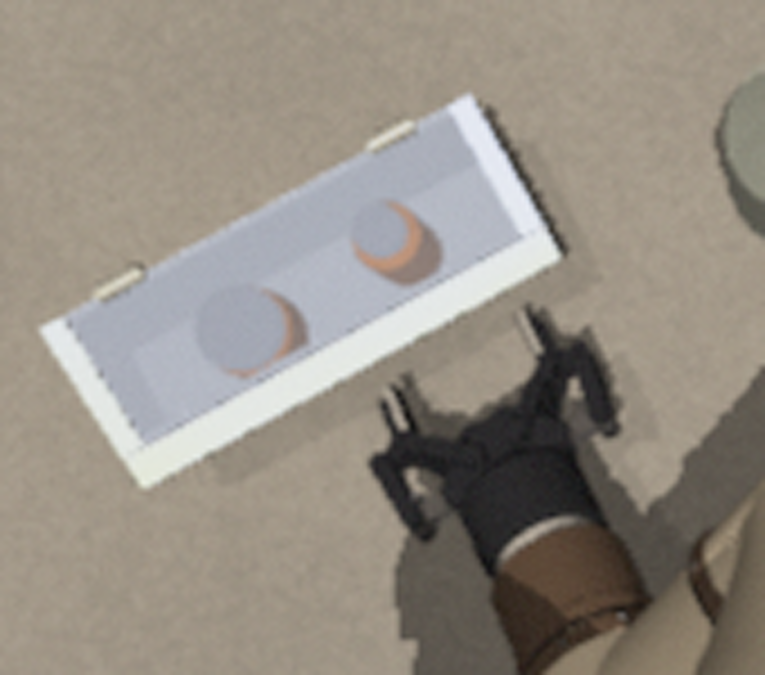

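View pics/s3.png

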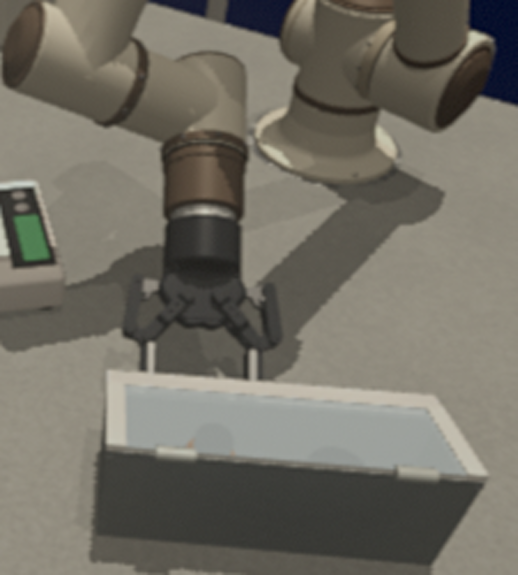

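```bash
python3 - <<'E'
from h import *
st()
U=[(-47,74),(-47,74),(-47,84),(-48,97),(-49,114),(-49,132),(-47,148),(-44,162)]
plan([Gl(u[0]-10.7,u[1]-6.5,30) for u in U])
E
```

```text
t 4.5 pos [577.8  78.   69.8] F [-0.3 -0.4  0.4] w 85.5
err mm [0.3 0.7 0.9] rot deg 0.23 j [-0.28  0.53 -0.52 -1.98 -0.75  1.03]
[0.0, 1.37, 2.36] [-0.0, 0.0, 0.0]   TCP [601.1  91.   69. ]
[0.0, 1.37, 2.36] [-0.0, 0.0, 0.0]   TCP [601.1  91.   69. ]
[-0.0, 2.24, 1.86] [-0.0, 0.0, 0.0]   TCP [601.1  91.   79. ]
[-0.0, 3.31, 1.12] [-0.0, 0.0, 0.0]   TCP [600.2  90.5  92. ]
[-0.0, 4.73, 0.19] [-0.0, 0.0, 0.0]   TCP [599.3  90.  109. ]
[-0.0, 6.29, -0.71] [-0.0, 0.0, 0.0]   TCP [599.3  90.  127. ]
[-0.0, 7.78, -1.34] [-0.0, 0.0, 0.0]   TCP [601.1  91.  143. ]
[-0.0, 9.14, -1.78] [-0.0, 0.0, 0.0]   TCP [603.7  92.5 157. ]
```

Call:
{"method": "apply_moves", "body": {
  "steps": [
    {"hand": 1, "xyz": [0, 0.7, 1.2], "delta_rot": [0, 0, 0]},
    {"hand": 1, "xyz": [0, 1.37, 2.36], "delta_rot": [0, 0, 0]},
    {"hand": 1, "xyz": [0, 1.37, 2.36], "delta_rot": [0, 0, 0]},
    {"hand": 1, "xyz": [0, 2.24, 1.86], "delta_rot": [0, 0, 0]},
    {"hand": 1, "xyz": [0, 3.31, 1.12], "delta_rot": [0, 0, 0]},
    {"hand": 1, "xyz": [0, 4.73, 0.19], "delta_rot": [0, 0, 0]},
    {"hand": 1, "xyz": [0, 6.29, -0.71], "delta_rot": [0, 0, 0]},
    {"hand": 1, "xyz": [0, 7.78, -1.34], "delta_rot": [0, 0, 0]},
    {"hand": 1, "xyz": [0, 9.14, -1.78], "delta_rot": [0, 0, 0]},
    {"hand": 1, "xyz": [0, 9.14, -1.78], "delta_rot": [0, 0, 0]}
  ]
}}

```text
clock: 5.33
position: [605.3, 93.9, 163.6]
ee_rot: [0.429, 0.75, 0.435, 0.254]
contact_force: [0.2, -0.3, 0.4]
gripper_width: 85.4
```

```bash
python3 - <<'E'
from h import *
st()
s=shot("scene","s4",(235,460,70,320),2.3);p=shot("top","t4",(95,265,120,270),4)
E
```

```text
t 5.33 pos [605.3  93.9 163.6] F [ 0.2 -0.3  0.4] w 85.4
err mm [1.6 1.4 6.6] rot deg 0.71 j [-0.13  0.33 -0.39 -1.73 -0.56  0.55]
```

View pics/s4.png

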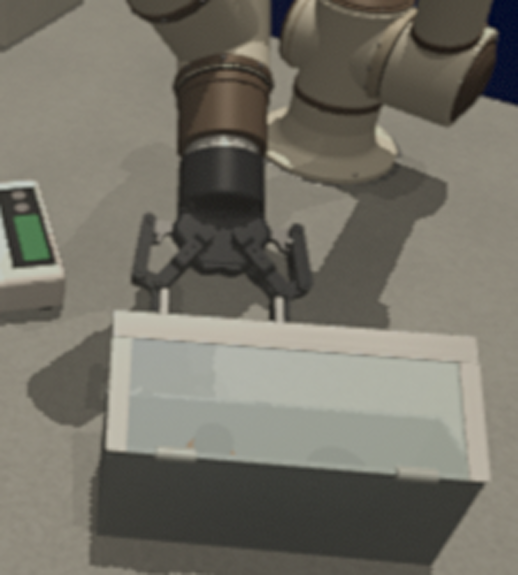

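View pics/t4.png

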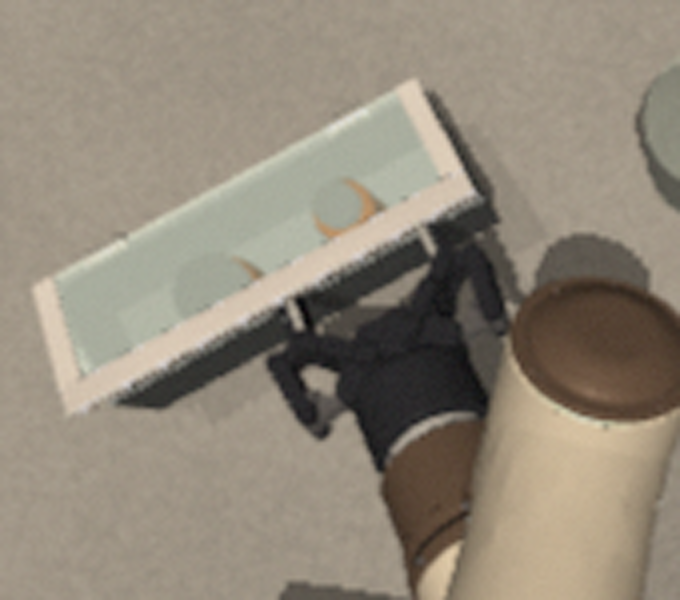

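Lid's front edge is raised on both fingertips (scene crop rows 315–340). Continuing to about 62° slope.

```bash
python3 - <<'E'
from h import *
U=[(-40,171),(-35,180),(-29,187),(-23,193),(-17,198),(-11,202),(-6,205)]
plan([Gl(u[0]-10.7,u[1]-6.5,30) for u in U])
E
```

```text
[-0.0, 0.98, -0.11] [-0.0, 0.0, 0.0]   TCP [607.1  94.5 166. ]
[-0.0, 2.01, -0.12] [-0.0, 0.0, 0.0]   TCP [611.5  97.  175. ]
[-0.0, 2.91, 0.05] [-0.0, 0.0, 0.0]   TCP [616.7 100.  182. ]
[-0.0, 3.73, 0.27] [-0.0, 0.0, 0.0]   TCP [621.9 103.  188. ]
[-0.0, 4.47, 0.53] [-0.0, 0.0, 0.0]   TCP [627.1 106.  193. ]
[-0.0, 5.11, 0.85] [-0.0, 0.0, 0.0]   TCP [632.3 109.  197. ]
[-0.0, 5.62, 1.14] [-0.0, 0.0, 0.0]   TCP [636.6 111.5 200. ]
```

Call:
{"method": "apply_moves", "body": {
  "steps": [
    {"hand": 1, "xyz": [0, 0.98, -0.11], "delta_rot": [0, 0, 0]},
    {"hand": 1, "xyz": [0, 2.01, -0.12], "delta_rot": [0, 0, 0]},
    {"hand": 1, "xyz": [0, 2.91, 0.05], "delta_rot": [0, 0, 0]},
    {"hand": 1, "xyz": [0, 3.73, 0.27], "delta_rot": [0, 0, 0]},
    {"hand": 1, "xyz": [0, 4.47, 0.53], "delta_rot": [0, 0, 0]},
    {"hand": 1, "xyz": [0, 5.11, 0.85], "delta_rot": [0, 0, 0]},
    {"hand": 1, "xyz": [0, 5.62, 1.14], "delta_rot": [0, 0, 0]},
    {"hand": 1, "xyz": [0, 5.62, 1.14], "delta_rot": [0, 0, 0]}
  ]
}}

```text
clock: 6.1
position: [636.7, 112.0, 199.5]
ee_rot: [0.433, 0.75, 0.433, 0.25]
contact_force: [-0.2, -0.8, 0.4]
gripper_width: 85.7
```

```bash
python3 - <<'E'
from h import *
st()
s=shot("scene","s5",(235,460,70,320),2.3);p=shot("top","t5",(95,265,120,270),4)
E
```

```text
t 6.1 pos [636.7 112.  199.5] F [-0.2 -0.8  0.4] w 85.7
err mm [ 0.1  0.5 -0.5] rot deg 0.07 j [-0.01  0.29 -0.28 -1.54 -0.45  0.25]
```

View pics/s5.png

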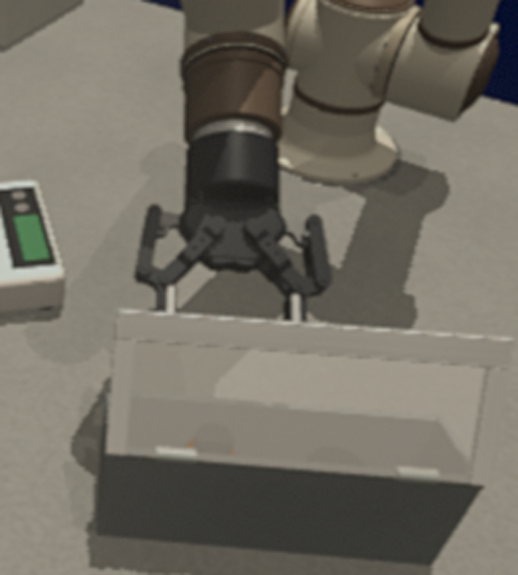

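View pics/t5.png

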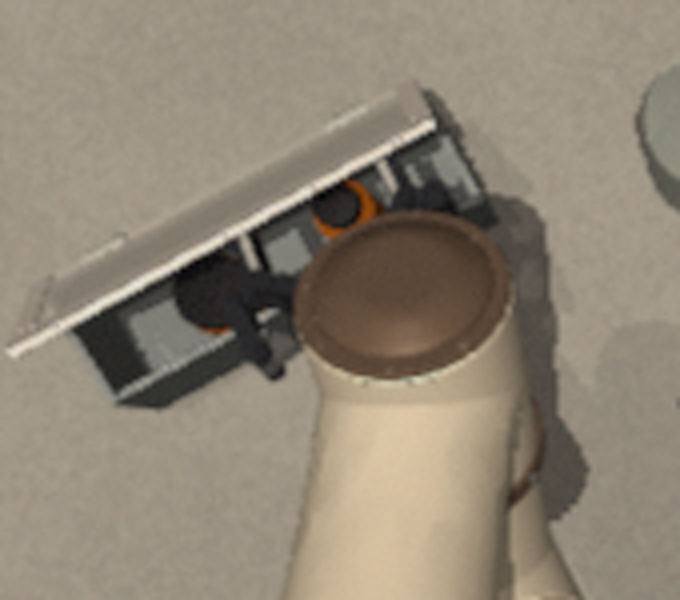

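Lid is propped at ~59° on the fingertips, and the bottle cap is directly visible in the top crop at (337,208). Next I'll measure the bottle and plan the slide in.

```bash
python3 - <<'E'
from h import *
p=get_image("top")
Z=R.from_euler('z',YAW)
for l in("bottle","jar"):
  for fn in (nets.pinpoint,):
    r=fn(p,l); print(l,[(np.round(Z.inv().apply(np.array(q["xyz"])-BX),1),round(q["confidence"],2)) for q in r[:2]])
X=ray(p,(337/4+95-.4,207/4+120-.4),100); print(X,Z.inv().apply(X-BX))
U=[(-2,206),(2,206),(6,198),(11,187),(16,176),(22,163),(27,151)]
plan([Gl(u[0]-10.7,u[1]-6.5,30) for u in U])
E
```

```text
bottle [(array([  4. , -50.9,   4. ]), 0.74)]
jar [(array([ 6.3, 55.6,  6.9]), 0.81)]
[653.32246286 122.9404746  100.        ] [  0.9223766  -52.44732257 100.        ]
[-0.0, 0.29, 0.29] [-0.0, 0.0, 0.0]   TCP [640.1 113.5 201. ]
[-0.0, 0.49, 0.64] [-0.0, 0.0, 0.0]   TCP [643.5 115.5 201. ]
[-0.0, -0.0, 1.39] [-0.0, 0.0, 0.0]   TCP [647.  117.5 193. ]
[-0.0, -0.7, 2.37] [-0.0, 0.0, 0.0]   TCP [651.3 120.  182. ]
[-0.0, -1.41, 3.35] [-0.0, 0.0, 0.0]   TCP [655.6 122.5 171. ]
[0.0, -2.23, 4.52] [-0.0, 0.0, 0.0]   TCP [660.8 125.5 158. ]
[0.0, -3.02, 5.56] [-0.0, 0.0, 0.0]   TCP [665.2 128.  146. ]
```

Bottle is at local (1–2, −53), so lateral alignment is fine. Sliding in.

Call:
{"method": "apply_moves", "body": {
  "steps": [
    {"hand": 1, "xyz": [0, 0.29, 0.29], "delta_rot": [0, 0, 0]},
    {"hand": 1, "xyz": [0, 0.49, 0.64], "delta_rot": [0, 0, 0]},
    {"hand": 1, "xyz": [0, 0, 1.39], "delta_rot": [0, 0, 0]},
    {"hand": 1, "xyz": [0, -0.7, 2.37], "delta_rot": [0, 0, 0]},
    {"hand": 1, "xyz": [0, -1.41, 3.35], "delta_rot": [0, 0, 0]},
    {"hand": 1, "xyz": [0, -2.23, 4.52], "delta_rot": [0, 0, 0]},
    {"hand": 1, "xyz": [0, -3.02, 5.56], "delta_rot": [0, 0, 0]},
    {"hand": 1, "xyz": [0, -3.02, 5.56], "delta_rot": [0, 0, 0]}
  ]
}}

```text
clock: 7.02
position: [664.8, 127.6, 142.2]
ee_rot: [0.435, 0.751, 0.431, 0.248]
contact_force: [-1.3, -0.3, -3.6]
gripper_width: 85.3
```

```bash
python3 - <<'E'
from h import *
st()
s=shot("scene","s6",(235,460,70,320),2.3)
plan([Gl(12,132,30),Gl(6,117,30),Gl(1,106,30),Gl(-1,100,30,-53)])
E
```

```text
t 7.02 pos [664.8 127.6 142.2] F [-1.3 -0.3 -3.6] w 85.3
err mm [-0.4 -0.4 -3.8] rot deg 0.35 j [-0.04  0.43 -0.27 -1.75 -0.49  0.51]
[0.0, -1.3, 0.25] [-0.0, 0.0, 0.0]   TCP [661.4 125.8 133.5]
[0.0, -2.9, 0.48] [-0.0, 0.0, 0.0]   TCP [656.2 122.8 118.5]
[0.0, -4.1, 0.6] [-0.0, 0.0, 0.0]   TCP [651.9 120.3 107.5]
[0.1, -4.72, 0.72] [-0.0, 0.0, 0.0]   TCP [649.7 120.2 101.5]
```

View pics/s6.png

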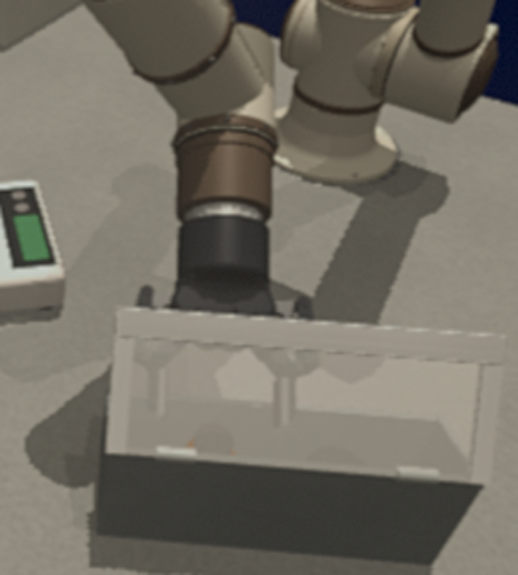

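The lid rests on the hand, its edge over the gripper body (crop rows 310–340), with the fingers visible through it around the cap. Lowering to the cap.

Call:
{"method": "apply_moves", "body": {
  "steps": [
    {"hand": 1, "xyz": [0, -1.3, 0.25], "delta_rot": [0, 0, 0]},
    {"hand": 1, "xyz": [0, -2.1, 0.37], "delta_rot": [0, 0, 0]},
    {"hand": 1, "xyz": [0, -2.9, 0.48], "delta_rot": [0, 0, 0]},
    {"hand": 1, "xyz": [0.05, -3.5, 0.54], "delta_rot": [0, 0, 0]},
    {"hand": 1, "xyz": [0.1, -4.1, 0.6], "delta_rot": [0, 0, 0]},
    {"hand": 1, "xyz": [0.1, -4.72, 0.72], "delta_rot": [0, 0, 0]},
    {"hand": 1, "xyz": [0.1, -4.72, 0.72], "delta_rot": [0, 0, 0]}
  ]
}}

```text
clock: 7.65
position: [649.2, 119.8, 101.0]
ee_rot: [0.433, 0.75, 0.432, 0.25]
contact_force: [-1.4, -0.1, -0.9]
gripper_width: 85.5
```

```bash
python3 - <<'E'
from h import *
st()
s=shot("scene","s7",(260,420,130,290),3.6)
p=shot("top","t7",(95,265,120,270),4.5)
E
```

```text
t 7.65 pos [649.2 119.8 101. ] F [-1.4 -0.1 -0.9] w 85.5
err mm [-0.5 -0.3 -0.5] rot deg 0.09 j [-0.12  0.5  -0.34 -1.92 -0.59  0.77]
```

View pics/s7.png

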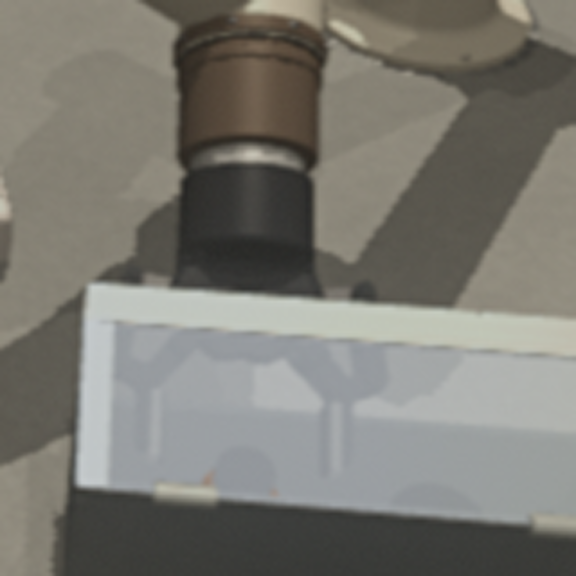

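View pics/t7.png

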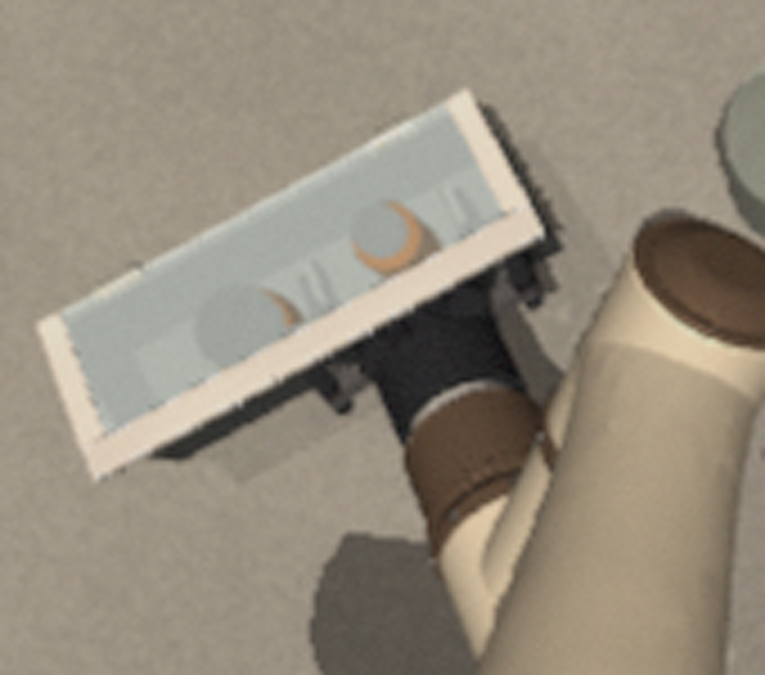

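The open fingers straddle the cap in both views: cap at (382,230) in the top crop, tips at (313,262) and (452,186). Closing.

Call:
{"method": "apply_moves", "body": {
  "steps": [
    {"hand": 0.3, "xyz": [0, 0, 0], "delta_rot": [0, 0, 0]},
    {"hand": 0.2, "xyz": [0, 0, 0], "delta_rot": [0, 0, 0]},
    {"hand": 0, "xyz": [0, 0, 0], "delta_rot": [0, 0, 0]},
    {"hand": 0, "xyz": [0, 0, 0], "delta_rot": [0, 0, 0]},
    {"hand": 0, "xyz": [0, 0, 0], "delta_rot": [0, 0, 0]},
    {"hand": 0, "xyz": [0, 0, 0], "delta_rot": [0, 0, 0]},
    {"hand": 0, "xyz": [0, 0, 0], "delta_rot": [0, 0, 0]},
    {"hand": 0, "xyz": [0, 0, 0], "delta_rot": [0, 0, 0]},
    {"hand": 0, "xyz": [0, 0, 0], "delta_rot": [0, 0, 0]},
    {"hand": 0, "xyz": [0, 0, 0], "delta_rot": [0, 0, 0]}
  ]
}}

```text
clock: 8.58
position: [649.9, 120.5, 102.1]
ee_rot: [0.433, 0.75, 0.433, 0.25]
contact_force: [-1.7, 0.9, 3.0]
gripper_width: 29.9
```

```bash
python3 - <<'E'
from h import *
st()
p=shot("top","t8",(95,265,120,270),4.5)
E
```

```text
t 8.58 pos [649.9 120.5 102.1] F [-1.7  0.9  3. ] w 29.9
err mm [0.3 0.4 0.6] rot deg 0.09 j [-0.12  0.5  -0.34 -1.92 -0.59  0.77]
```

View pics/t8.png

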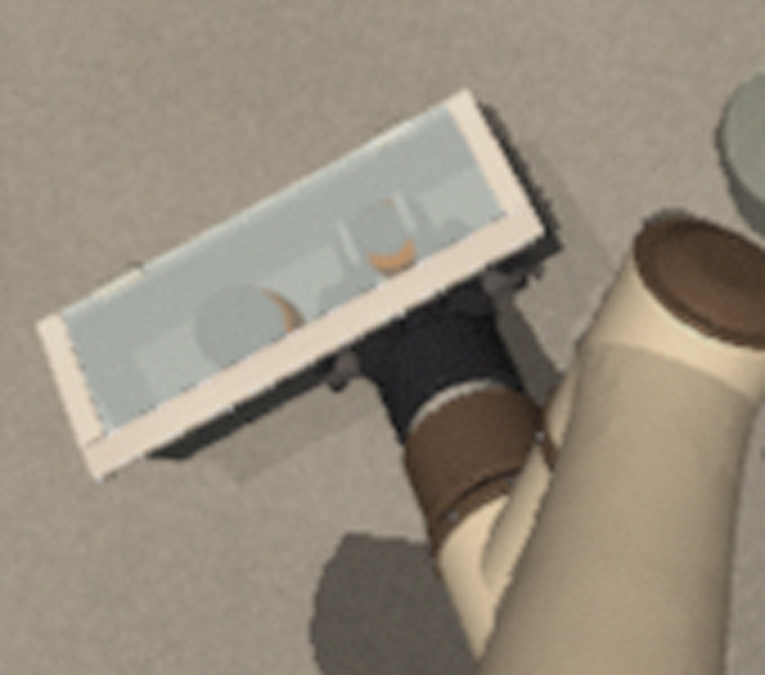

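Grip reads 29.9 mm, with the pads on either side of the cap. Now the lift: a short one first, then on up inside the box.

```bash
python3 - <<'E'
from h import *
plan([Gl(-1,104,30,-53),Gl(-2,110,30,-53),Gl(-6,119,30,-53),Gl(-10,128,30,-53),Gl(-12,138,30,-53),Gl(-12,148,30,-53)])
E
```

```text
[0.0, 0.35, -0.2] [-0.0, 0.0, 0.0]   TCP [649.7 120.2 105.5]
[0.0, 0.82, -0.58] [-0.0, 0.0, 0.0]   TCP [648.8 119.7 111.5]
[0.0, 1.4, -1.38] [-0.0, 0.0, 0.0]   TCP [645.4 117.7 120.5]
[0.0, 1.97, -2.18] [-0.0, 0.0, 0.0]   TCP [641.9 115.7 129.5]
[0.0, 2.74, -2.85] [-0.0, 0.0, 0.0]   TCP [640.2 114.7 139.5]
[-0.0, 3.61, -3.35] [-0.0, 0.0, 0.0]   TCP [640.2 114.7 149.5]
```

Call:
{"method": "apply_moves", "body": {
  "steps": [
    {"hand": 0, "xyz": [0, 0.35, -0.2], "delta_rot": [0, 0, 0]},
    {"hand": 0, "xyz": [0, 0.82, -0.58], "delta_rot": [0, 0, 0]},
    {"hand": 0, "xyz": [0, 1.4, -1.38], "delta_rot": [0, 0, 0]},
    {"hand": 0, "xyz": [0, 1.97, -2.18], "delta_rot": [0, 0, 0]},
    {"hand": 0, "xyz": [0, 2.74, -2.85], "delta_rot": [0, 0, 0]},
    {"hand": 0, "xyz": [0, 3.61, -3.35], "delta_rot": [0, 0, 0]},
    {"hand": 0, "xyz": [0, 3.61, -3.35], "delta_rot": [0, 0, 0]}
  ]
}}

```text
clock: 9.22
position: [640.3, 114.2, 150.6]
ee_rot: [0.433, 0.75, 0.432, 0.251]
contact_force: [-1.1, -1.6, -2.7]
gripper_width: 29.5
```

```bash
python3 - <<'E'
from h import *
st()
p=shot("top","t9",(95,265,120,270),3.5)
s=shot("scene","s9",(260,420,130,290),3.6)
plan([Gl(-12,z,30,-53) for z in (158,167,175,182,189,195)])
E
```

```text
t 9.22 pos [640.3 114.2 150.6] F [-1.1 -1.6 -2.7] w 29.5
err mm [ 0.1 -0.5  1. ] rot deg 0.17 j [-0.08  0.39 -0.32 -1.75 -0.52  0.54]
[-0.0, 0.86, -0.5] [-0.0, 0.0, 0.0]   TCP [640.2 114.7 159.5]
[-0.0, 1.64, -0.95] [-0.0, 0.0, 0.0]   TCP [640.2 114.7 168.5]
[-0.0, 2.33, -1.35] [-0.0, 0.0, 0.0]   TCP [640.2 114.7 176.5]
[-0.0, 2.94, -1.7] [-0.0, 0.0, 0.0]   TCP [640.2 114.7 183.5]
[-0.0, 3.55, -2.05] [-0.0, 0.0, 0.0]   TCP [640.2 114.7 190.5]
[-0.0, 4.07, -2.35] [-0.0, 0.0, 0.0]   TCP [640.2 114.7 196.5]
```

View pics/s9.png

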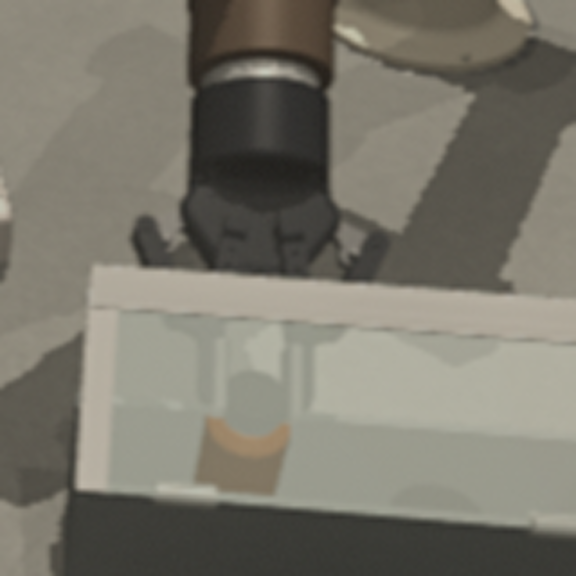

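View pics/t9.png

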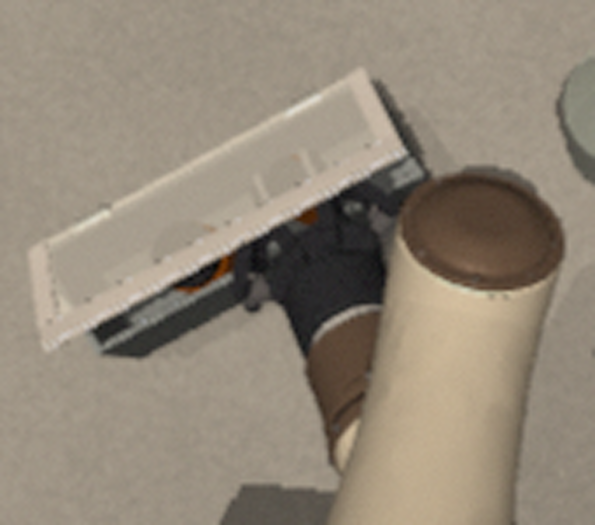

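The bottle has risen with the hand; its amber body is at (245,455) in the scene crop, with the lid resting over the hand. Continuing.

Call:
{"method": "apply_moves", "body": {
  "steps": [
    {"hand": 0, "xyz": [0, 0.86, -0.5], "delta_rot": [0, 0, 0]},
    {"hand": 0, "xyz": [0, 1.64, -0.95], "delta_rot": [0, 0, 0]},
    {"hand": 0, "xyz": [0, 2.33, -1.35], "delta_rot": [0, 0, 0]},
    {"hand": 0, "xyz": [0, 2.94, -1.7], "delta_rot": [0, 0, 0]},
    {"hand": 0, "xyz": [0, 3.55, -2.05], "delta_rot": [0, 0, 0]},
    {"hand": 0, "xyz": [0, 4.07, -2.35], "delta_rot": [0, 0, 0]},
    {"hand": 0, "xyz": [0, 4.07, -2.35], "delta_rot": [0, 0, 0]}
  ]
}}

```text
clock: 9.9
position: [640.2, 115.0, 196.5]
ee_rot: [0.433, 0.75, 0.433, 0.25]
contact_force: [-0.4, -0.2, -2.3]
gripper_width: 29.7
```

```bash
python3 - <<'E'
from h import *
st()
p=shot("top","t10",(95,265,120,270),3.5)
s=shot("scene","s10",(260,420,130,290),3.6)
plan([Gl(-40,198,30,-53),Gl(-80,200,30,-53),Gl(-115,202,30,-53),Gl(-145,202,30,-53)])
E
```

```text
t 9.9 pos [640.2 115.  196.5] F [-0.4 -0.2 -2.3] w 29.7
err mm [ 0.   0.2 -0. ] rot deg 0.04 j [-0.    0.3  -0.28 -1.55 -0.45  0.27]
[-0.0, -1.15, -2.58] [-0.0, 0.0, 0.0]   TCP [615.9 100.7 199.5]
[-0.0, -2.97, -6.14] [-0.0, 0.0, 0.0]   TCP [581.3  80.7 201.5]
[-0.01, -4.55, -9.27] [-0.0, 0.0, 0.0]   TCP [551.   63.2 203.5]
[-0.01, -6.05, -11.87] [-0.0, 0.0, 0.0]   TCP [525.   48.2 203.5]
```

View pics/s10.png

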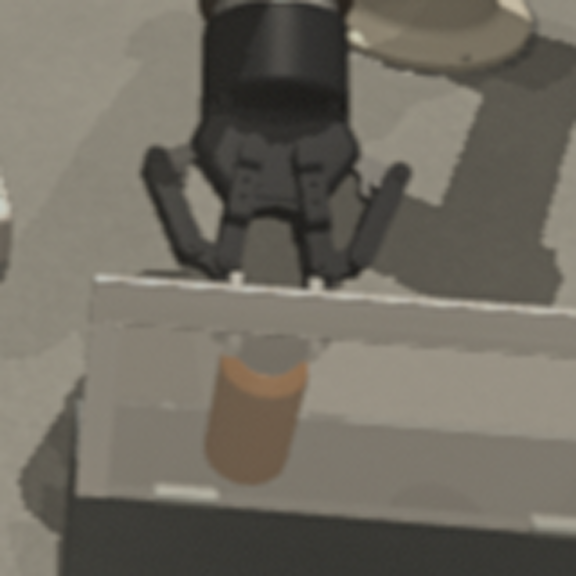

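View pics/t10.png

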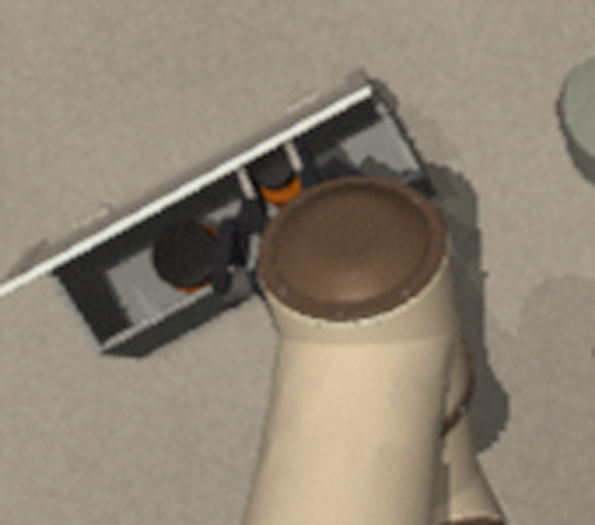

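```bash
python3 - <<'E'
from h import *
s=get_image("scene")
B=BX+R.from_euler('z',YAW).apply([[-10,-53,z] for z in (98,100,168,195)])
print((proj(s,B)-[260,130])*3.6)
C=BX+R.from_euler('z',YAW).apply([[-10+22*np.cos(a),-53+22*np.sin(a),100] for a in np.arange(0,6.28,.7)])
print(((proj(s,C)-[260,130])*3.6)[:,1].max())
E
```

```text
[[240.25977823 447.23423103]
 [240.84206495 444.87011441]
 [262.09050571 358.60025853]
 [271.39079919 320.84054769]]
478.41500450698646
```

```bash
python3 - <<'E'
from h import *
# undo pending plan: commanded is still Gl(-12,195)
P,Q=Gl(-12,195,30,-53); save(P,Q)
plan([Gl(-15,199,30,-53),Gl(-15,203,30,-53),Gl(-35,206,30,-53),Gl(-70,208,30,-53),Gl(-105,210,30,-53),Gl(-140,212,30,-53)])
E
```

```text
[0.0, 0.2, -0.46] [0.0, 0.0, 0.0]   TCP [637.6 113.2 200.5]
[0.0, 0.54, -0.66] [0.0, 0.0, 0.0]   TCP [637.6 113.2 204.5]
[0.0, -0.2, -2.54] [0.0, 0.0, 0.0]   TCP [620.2 103.2 207.5]
[0.0, -1.77, -5.67] [0.0, 0.0, 0.0]   TCP [589.9  85.7 209.5]
[0.0, -3.35, -8.8] [0.0, 0.0, 0.0]   TCP [559.6  68.2 211.5]
[-0.0, -4.93, -11.94] [0.0, 0.0, 0.0]   TCP [529.3  50.7 213.5]
```

Call:
{"method": "apply_moves", "body": {
  "steps": [
    {"hand": 0, "xyz": [0, 0.2, -0.46], "delta_rot": [0, 0, 0]},
    {"hand": 0, "xyz": [0, 0.54, -0.66], "delta_rot": [0, 0, 0]},
    {"hand": 0, "xyz": [0, 0.54, -0.66], "delta_rot": [0, 0, 0]},
    {"hand": 0, "xyz": [0, -0.2, -2.54], "delta_rot": [0, 0, 0]},
    {"hand": 0, "xyz": [0, -1.77, -5.67], "delta_rot": [0, 0, 0]},
    {"hand": 0, "xyz": [0, -3.35, -8.8], "delta_rot": [0, 0, 0]},
    {"hand": 0, "xyz": [0, -4.93, -11.94], "delta_rot": [0, 0, 0]},
    {"hand": 0, "xyz": [0, -4.93, -11.94], "delta_rot": [0, 0, 0]},
    {"hand": 0, "xyz": [0, -4.93, -11.94], "delta_rot": [0, 0, 0]}
  ]
}}

```text
clock: 10.8
position: [528.6, 49.9, 214.5]
ee_rot: [0.434, 0.749, 0.433, 0.251]
contact_force: [0.2, -0.4, -1.9]
gripper_width: 29.7
```

```bash
python3 - <<'E'
from h import *
st()
p=shot("top","t11",(95,265,120,270),3.5)
s=shot("scene","s11",(230,460,70,320),2.3)
E
```

```text
t 10.8 pos [528.6  49.9 214.5] F [ 0.2 -0.4 -1.9] w 29.7
err mm [-0.7 -0.8  1. ] rot deg 0.16 j [-0.18  0.12 -0.47 -1.5  -0.59  0.31]
```

View pics/s11.png

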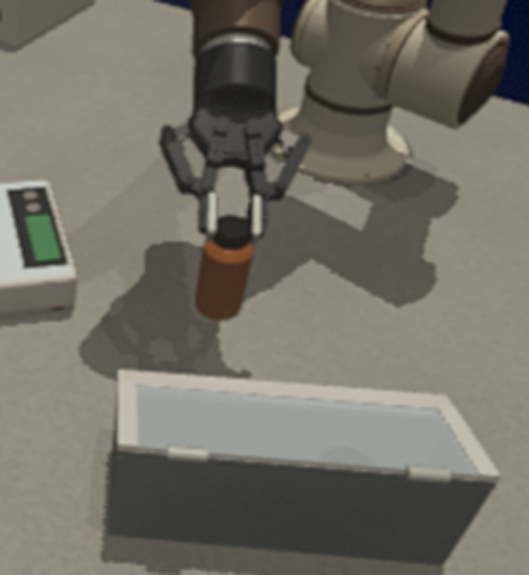

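View pics/t11.png

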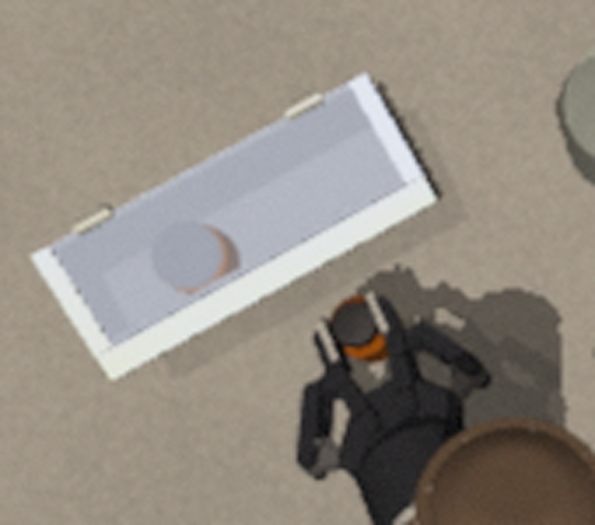

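The lid is shut, the jar is standing at (190,258) in the top crop, and the bottle is in the hand. Measuring its position and tilt in the gripper.

```bash
cat > bt.py <<'E'
from h import *
from scipy.optimize import least_squares
def hull(x,z0,tx,ty):
    a=np.arange(0,2*np.pi,.15); pts=[]
    for rr,z in((22,0),(22,70),(16,78),(16,95)): pts.append(np.c_[rr*np.cos(a),rr*np.sin(a),0*a+z])
    return R.from_rotvec([tx,ty,0]).apply(np.vstack(pts))+[x[0],x[1],z0]
def model(q,p,shape):
    m=np.zeros((shape[0]*4,shape[1]*4),np.uint8)
    u=proj(p,hull(q[:2],q[2],q[3],q[4]))
    h=cv2.convexHull(((u+.5)*4).astype(np.float32).round().astype(np.int32)); cv2.fillConvexPoly(m,h,1)
    return cv2.resize(m.astype(np.float32),(shape[1],shape[0]),interpolation=cv2.INTER_AREA)
E
python3 - <<'E'
from bt import *
st()
p=get_image("top"); s=get_image("scene")
out=[]
for q,n in((p,"top"),(s,"scene")):
    r=nets.outline_of(q,"bottle"); print(n,[(round(a["confidence"],2),int(a["pixels"].sum())) for a in r[:2]])
    out.append(r[0]["pixels"] if r else None)
    print([ (np.round(a["xyz"],1),round(a["confidence"],2)) for a in nets.pinpoint(q,"bottle")[:2]])
im=s["frame"].copy(); 
if out[1] is not None:
    c=cv2.findContours(out[1].astype(np.uint8),0,2)[0]; cv2.drawContours(im,c,-1,(0,255,0),1)
cv2.imwrite("pics/m1.png",cv2.resize(im[140:220,300:360],None,fx=8,fy=8,interpolation=cv2.INTER_CUBIC))
im=p["frame"].copy()
cv2.imwrite("pics/m2.png",cv2.resize(im[185:245,170:230],None,fx=9,fy=9,interpolation=cv2.INTER_CUBIC))
X=ray(p,(356/3.5+95-.35,320/3.5+120-.35),213); P,Q=load(); print("cap",X,"G",P+Q.apply([0,0,3]))
E
```

```text
t 10.9 pos [530.2  50.7 214.6] F [ 0.1 -0.4 -1.9] w 29.7
err mm [0.9 0.  1.1] rot deg 0.12 j [-0.18  0.13 -0.47 -1.5  -0.59  0.31]
top [(0.61, 217)]
[(array([534.4,  57.7, 115.8]), 0.67)]
scene []
[(array([535.3,  53.9, 117. ]), 0.84), (array([ 557. , -280.2,   78. ]), 0.73)]
cap [538.53657234  50.86932052 213.        ] G [531.51016895  51.97393699 212.00494759]
```

View pics/m1.png

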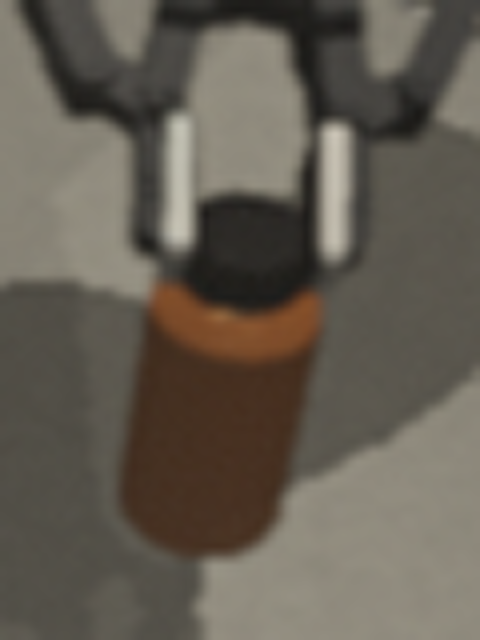

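View pics/m2.png

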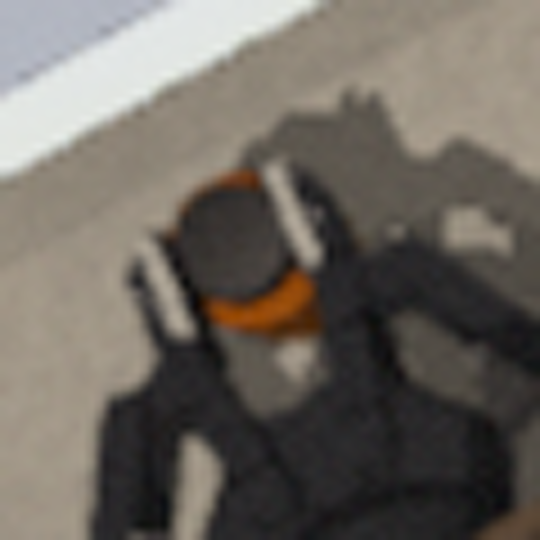

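```bash
cat > bfit.py <<'E'
from bt import *
def fitb(p,s,spts,capt,x0):
    def f(q):
        h=cv2.convexHull(proj(s,hull(q[:2],q[2],q[3],q[4])).astype(np.float32))
        d=[cv2.pointPolygonTest(h,(float(u),float(v)),True) for u,v in spts]
        c=R.from_rotvec([q[3],q[4],0]).apply([0,0,95])+[q[0],q[1],q[2]]
        return np.r_[d,2*(proj(p,[c])[0]-capt), np.array(q[3:])*3]
    r=least_squares(f,x0,diff_step=1e-3,x_scale=[10,10,10,.1,.1]); return r
E
python3 - <<'E'
from bfit import *
p=get_image("top"); s=get_image("scene")
sp=np.array([(150,300),(135,395),(120,490),(320,320),(303,410),(285,500),(197,558),(150,540),(250,540),(250,192)])/8+[300,140]-.44
r=fitb(p,s,sp,np.array([235,243])/9+[170,185]-.44,[535,52,115,0.01,0.01])
print(np.round(r.x,3),np.round(r.fun,2)); P,Q=load(); print(P)
ax=R.from_rotvec([*r.x[3:],0]).apply([0,0,1]); print("axis local",R.from_euler('z',-YAW).apply(ax))
E
```

```text
[ 5.2858e+02  5.3008e+01  1.1426e+02 -5.0000e-03  9.4000e-02] [ 0.66  0.41  0.07  0.14  0.01 -0.   -0.47 -0.29  0.79 -0.13 -0.21  0.11
 -0.02  0.28]
[529.26016895  50.67489889 213.50494759]
axis local [ 0.08402287 -0.04246835  0.99555843]
```

```bash
python3 - <<'E'
from bfit import *
p=get_image("top"); s=get_image("scene")
sp=np.array([(150,300),(135,395),(120,490),(320,320),(303,410),(285,500),(197,558),(150,540),(250,540),(250,192)])/8+[300,140]-.44
ct=np.array([235,243])/9+[170,185]-.44
def f(q):
    q=[*q,0,0]
    h=cv2.convexHull(proj(s,hull(q[:2],q[2],0,0)).astype(np.float32))
    return np.r_[[cv2.pointPolygonTest(h,(float(u),float(v)),True) for u,v in sp],2*(proj(p,[[q[0],q[1],q[2]+95]])[0]-ct)]
r=least_squares(f,[535,52,115],diff_step=1e-3); print(r.x,np.round(r.fun,2))
im=cv2.resize(s["frame"][140:220,300:360],None,fx=8,fy=8,interpolation=cv2.INTER_CUBIC)
for q,c in(([*r.x,0,0],(0,255,0)),([528.6,53,114.3,-.005,.094],(255,0,255))):
    u=(proj(s,hull(q[:2],*q[2:]))-[300,140]+.44)*8
    for k in range(4):
        cv2.polylines(im,[u[k*42:(k+1)*42].astype(np.int32)],True,c,1)
cv2.imwrite("pics/m3.png",im)
E
```

```text
[536.52477775  53.99700525 117.56893568] [ 0.62  0.86  1.1   0.27 -0.21 -0.57  0.2   0.67  1.16  1.04 -1.24  0.74]
```

View pics/m3.png

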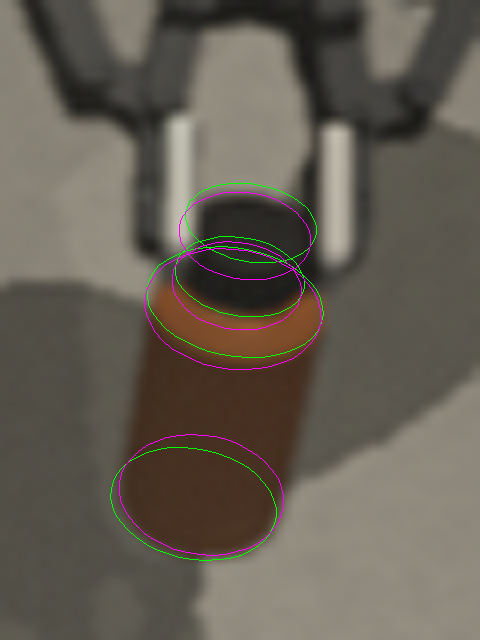

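```bash
cat >> h.py <<'E'
PAN=np.array([557.5,-281.,75.])
def Gp(dz,phi=30,az=-2.,off=2.5):  # bottle origin dz above pan centre
    r=Rt(phi,az); a=np.radians(az); g=PAN+[0,0,dz+95]-off*np.array([np.cos(a),np.sin(a),0]); return g-3*r.as_matrix()[:,2], r
E
python3 - <<'E'
from h import *
st(); plan([Gp(30)])
E
```

```text
t 11.4 pos [529.4  51.  213.4] F [ 0.6  0.6 -3.2] w 29.5
err mm [ 0.2  0.3 -0.1] rot deg 0.04 j [-0.17  0.13 -0.47 -1.5  -0.59  0.31]
[-29.87, -8.32, -12.02] [-0.0, -0.484, 0.279]   TCP [ 552.4 -280.8  201.5]
```

Call:
{"method": "apply_moves", "body": {
  "steps": [
    {"hand": 0, "xyz": [-1.5, -0.42, -0.6], "delta_rot": [0, -0.024, 0.014]},
    {"hand": 0, "xyz": [-4.5, -1.25, -1.8], "delta_rot": [0, -0.072, 0.042]},
    {"hand": 0, "xyz": [-7.5, -2.1, -3.0], "delta_rot": [0, -0.12, 0.07]},
    {"hand": 0, "xyz": [-10.5, -2.9, -4.2], "delta_rot": [0, -0.168, 0.098]},
    {"hand": 0, "xyz": [-13.5, -3.75, -5.4], "delta_rot": [0, -0.216, 0.126]},
    {"hand": 0, "xyz": [-16.5, -4.6, -6.6], "delta_rot": [0, -0.264, 0.154]},
    {"hand": 0, "xyz": [-19.5, -5.4, -7.8], "delta_rot": [0, -0.312, 0.182]},
    {"hand": 0, "xyz": [-22.5, -6.25, -9.0], "delta_rot": [0, -0.36, 0.21]},
    {"hand": 0, "xyz": [-25.5, -7.1, -10.2], "delta_rot": [0, -0.408, 0.238]},
    {"hand": 0, "xyz": [-28.3, -7.9, -11.4], "delta_rot": [0, -0.456, 0.266]},
    {"hand": 0, "xyz": [-29.87, -8.32, -12.02], "delta_rot": [0, -0.484, 0.279]},
    {"hand": 0, "xyz": [-29.87, -8.32, -12.02], "delta_rot": [0, -0.484, 0.279]}
  ]
}}

```text
clock: 12.4
position: [552.7, -283.5, 201.5]
ee_rot: [0.624, 0.601, 0.346, 0.361]
contact_force: [0.3, 0.7, -2.8]
gripper_width: 29.4
```

Call:
{"method": "apply_moves", "body": {
  "steps": [
    {"hand": 0, "xyz": [0, 0, 0], "delta_rot": [0, 0, 0]},
    {"hand": 0, "xyz": [0, 0, 0], "delta_rot": [0, 0, 0]}
  ]
}}

```text
clock: 12.57
position: [552.3, -279.6, 201.5]
ee_rot: [0.623, 0.602, 0.348, 0.359]
contact_force: [0.2, 0.5, -2.2]
gripper_width: 29.5
```

```bash
python3 - <<'E'
from h import *
st()
p=shot("top","t12",(265,405,140,270),5)
s=shot("scene","s12",(100,290,80,240),4)
E
```

```text
t 12.57 pos [ 552.3 -279.6  201.5] F [ 0.2  0.5 -2.2] w 29.5
err mm [-0.1  1.2 -0. ] rot deg 0.08 j [-0.69  0.27 -0.31 -1.5  -0.55  0.28]
```

View pics/s12.png

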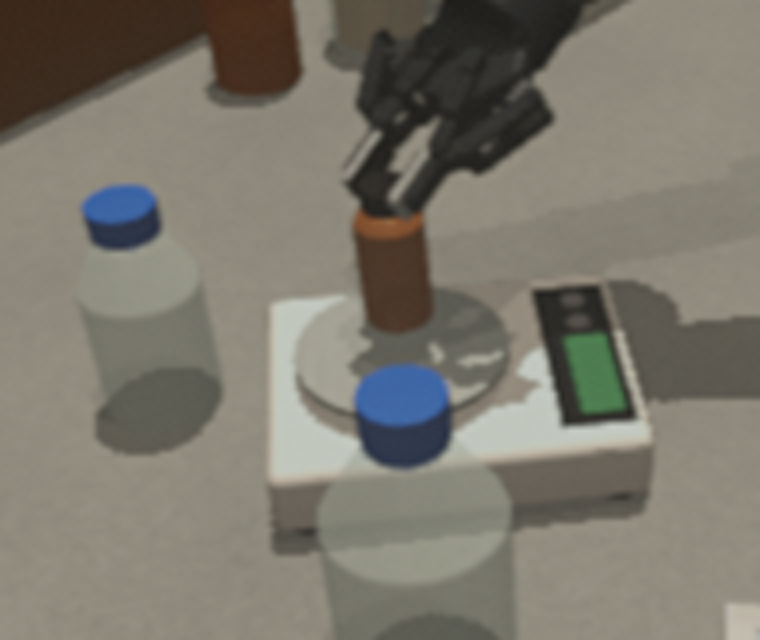

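View pics/t12.png

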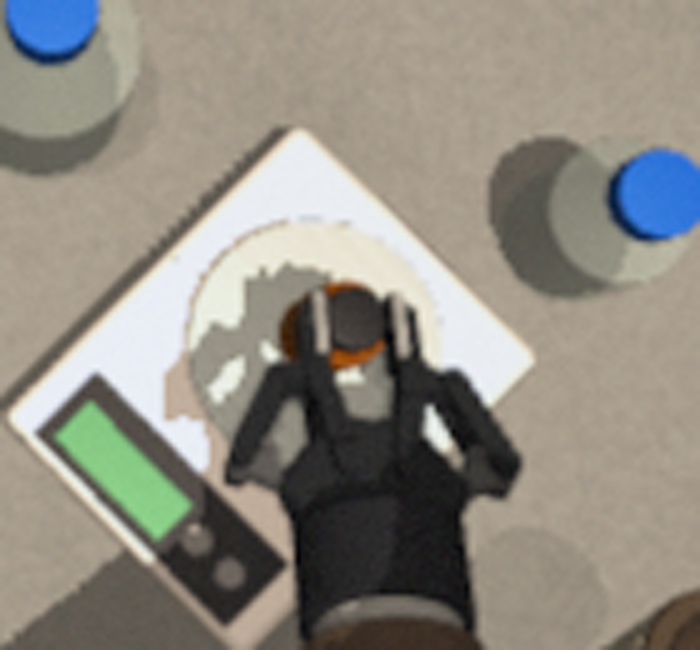

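```bash
python3 - <<'E'
from bfit import *
p=get_image("top"); s=get_image("scene")
sp=np.array([(357,240),(362,280),(369,320),(426,240),(429,275),(432,308),(398,330),(415,326),(383,329)])/4+[100,80]-.4
tp=np.array([(283,320),(290,345),(310,362),(345,368),(375,360),(330,284)])/5+[265,140]-.4
ct=np.array([357,320])/5+[265,140]-.4
def dist(cam,q,pts):
    h=cv2.convexHull(proj(cam,hull(q[:2],*q[2:])).astype(np.float32))
    return [cv2.pointPolygonTest(h,(float(u),float(v)),True) for u,v in pts]
for reg in (0.5,30):
    f=lambda q:np.r_[dist(s,q,sp),dist(p,q,tp),2*(proj(p,[R.from_rotvec([q[3],q[4],0]).apply([0,0,95])+q[:3]])[0]-ct),reg*q[3:]]
    r=least_squares(f,[557,-281,105,.01,.01],diff_step=1e-3,x_scale=[10,10,10,.1,.1])
    print(np.round(r.x,3),np.degrees(r.x[3:]),np.round(r.fun,1))
E
```

```text
[ 5.63380e+02 -2.80393e+02  1.10574e+02 -6.00000e-03 -3.90000e-02] [-0.36451058 -2.21691667] [ 1.   1.4  0.7  0.1 -0.2 -0.6 -0.4 -0.4 -0.3  0.4  1.3  1.4  0.2 -0.2
  0.4 -0.3  0.4 -0.  -0. ]
[ 5.62395e+02 -2.80744e+02  1.09885e+02 -8.00000e-03 -2.40000e-02] [-0.43909848 -1.35479127] [ 1.   1.3  0.6  0.1 -0.1 -0.4 -0.4 -0.4 -0.3  0.2  1.4  1.8  0.4 -0.2
  0.4 -0.2  0.1 -0.2 -0.7]
```

Bottle hangs upright within about 2°, over the pan centre. Lowering slowly and watching the force.

```bash
python3 - <<'E'
from h import *
plan([Gp(15,off=4.5),Gp(8,off=4.5)])
E
```

```text
[0.0, -1.41, 0.58] [0.0, 0.0, 0.0]   TCP [ 550.4 -280.8  186.5]
[0.0, -2.01, 0.93] [0.0, 0.0, 0.0]   TCP [ 550.4 -280.8  179.5]
```

Call:
{"method": "apply_moves", "body": {
  "steps": [
    {"hand": 0, "xyz": [0, -0.7, 0.29], "delta_rot": [0, 0, 0]},
    {"hand": 0, "xyz": [0, -1.41, 0.58], "delta_rot": [0, 0, 0]},
    {"hand": 0, "xyz": [0, -1.8, 0.8], "delta_rot": [0, 0, 0]},
    {"hand": 0, "xyz": [0, -2.01, 0.93], "delta_rot": [0, 0, 0]},
    {"hand": 0, "xyz": [0, -2.01, 0.93], "delta_rot": [0, 0, 0]},
    {"hand": 0, "xyz": [0, -2.01, 0.93], "delta_rot": [0, 0, 0]}
  ]
}}

```text
clock: 13.27
position: [550.6, -280.7, 179.9]
ee_rot: [0.623, 0.602, 0.347, 0.36]
contact_force: [0.7, 0.2, -1.6]
gripper_width: 29.5
```

```bash
python3 - <<'E'
from h import *
st()
s=shot("scene","s13",(140,260,110,210),6)
plan([Gp(4,off=4.5)])
E
```

```text
t 13.27 pos [ 550.6 -280.7  179.9] F [ 0.7  0.2 -1.6] w 29.5
err mm [0.1 0.1 0.4] rot deg 0.03 j [-0.72  0.31 -0.33 -1.58 -0.58  0.39]
[0.0, -0.35, 0.2] [0.0, 0.0, 0.0]   TCP [ 550.4 -280.8  175.5]
```

View pics/s13.png

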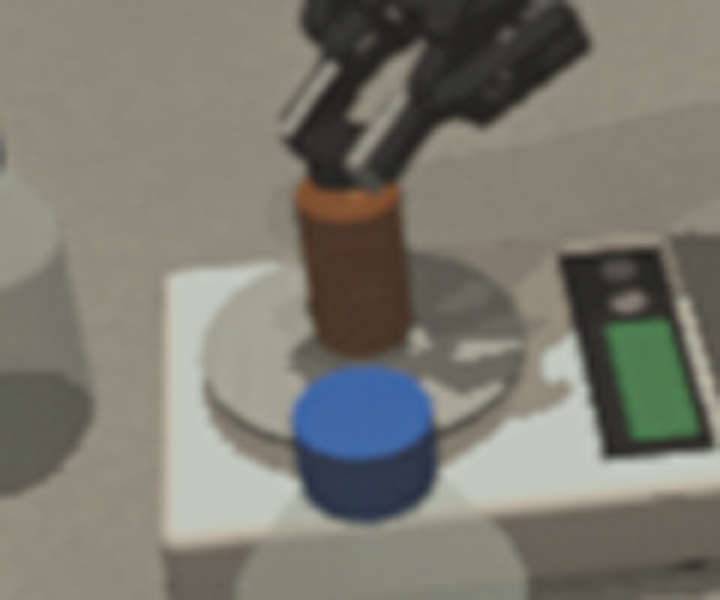

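Base sits over the pan centre (base about (363,335), pan centre about (365,345) in the crop). Final millimetres in small steps.

Call:
{"method": "apply_moves", "body": {
  "steps": [
    {"hand": 0, "xyz": [0, -0.09, 0.05], "delta_rot": [0, 0, 0]},
    {"hand": 0, "xyz": [0, -0.17, 0.1], "delta_rot": [0, 0, 0]},
    {"hand": 0, "xyz": [0, -0.26, 0.15], "delta_rot": [0, 0, 0]},
    {"hand": 0, "xyz": [0, -0.35, 0.2], "delta_rot": [0, 0, 0]},
    {"hand": 0, "xyz": [0, -0.35, 0.2], "delta_rot": [0, 0, 0]}
  ]
}}

```text
clock: 13.73
position: [550.3, -280.7, 175.4]
ee_rot: [0.623, 0.602, 0.347, 0.36]
contact_force: [-0.5, -0.1, -2.4]
gripper_width: 29.2
```

Call:
{"method": "apply_moves", "body": {
  "steps": [
    {"hand": 0, "xyz": [0, -0.09, 0.05], "delta_rot": [0, 0, 0]},
    {"hand": 0, "xyz": [0, -0.17, 0.1], "delta_rot": [0, 0, 0]},
    {"hand": 0, "xyz": [0, -0.17, 0.1], "delta_rot": [0, 0, 0]}
  ]
}}

```text
clock: 13.98
position: [550.3, -280.7, 173.4]
ee_rot: [0.623, 0.602, 0.347, 0.36]
contact_force: [0.1, 1.4, -3.1]
gripper_width: 29.6
```

Call:
{"method": "apply_moves", "body": {
  "steps": [
    {"hand": 0, "xyz": [0, -0.09, 0.05], "delta_rot": [0, 0, 0]},
    {"hand": 0, "xyz": [0, -0.09, 0.05], "delta_rot": [0, 0, 0]},
    {"hand": 0, "xyz": [0, -0.09, 0.05], "delta_rot": [0, 0, 0]}
  ]
}}

```text
clock: 14.23
position: [550.4, -280.7, 172.6]
ee_rot: [0.623, 0.602, 0.347, 0.36]
contact_force: [-0.5, 0.5, -2.2]
gripper_width: 29.6
```

Call:
{"method": "apply_moves", "body": {
  "steps": [
    {"hand": 0, "xyz": [0, -0.04, 0.025], "delta_rot": [0, 0, 0]},
    {"hand": 0, "xyz": [0, -0.09, 0.05], "delta_rot": [0, 0, 0]},
    {"hand": 0, "xyz": [0, -0.09, 0.05], "delta_rot": [0, 0, 0]}
  ]
}}

```text
clock: 14.48
position: [550.7, -280.8, 172.2]
ee_rot: [0.623, 0.602, 0.347, 0.36]
contact_force: [-1.0, 1.0, -0.0]
gripper_width: 29.4
```

Call:
{"method": "apply_moves", "body": {
  "steps": [
    {"hand": 0, "xyz": [0, -0.04, 0.025], "delta_rot": [0, 0, 0]},
    {"hand": 0, "xyz": [0, -0.09, 0.05], "delta_rot": [0, 0, 0]},
    {"hand": 0, "xyz": [0, -0.09, 0.05], "delta_rot": [0, 0, 0]}
  ]
}}

```text
clock: 14.73
position: [551.2, -280.8, 172.1]
ee_rot: [0.622, 0.601, 0.348, 0.361]
contact_force: [-1.0, 2.0, 5.0]
gripper_width: 29.3
```

```bash
python3 - <<'E'
from h import *
for i in range(3): s=shot("scene","s14",(140,260,110,210),6); st()
E
```

```text
t 14.78 pos [ 551.1 -280.8  172.1] F [-1.   0.4  4.9] w 29.6
err mm [ 0.7  0.  -3.3] rot deg 0.16 j [-0.73  0.33 -0.34 -1.61 -0.59  0.44]
t 14.83 pos [ 551.1 -280.8  172.1] F [-1.6  1.6  5.1] w 29.3
err mm [ 0.7  0.  -3.4] rot deg 0.16 j [-0.73  0.33 -0.34 -1.61 -0.59  0.44]
t 14.88 pos [ 551.1 -280.8  172.1] F [-2.2  1.5  6.1] w 29.4
err mm [ 0.7  0.  -3.3] rot deg 0.16 j [-0.73  0.33 -0.34 -1.61 -0.59  0.44]
```

View pics/s14.png

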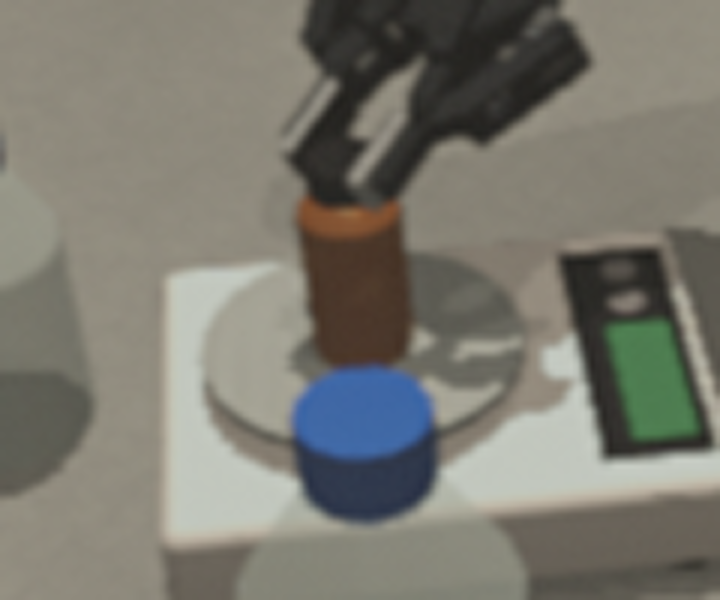

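The bottle is on the pan at about 7 N. I'll relax the preload slightly, then open.

Call:
{"method": "apply_moves", "body": {
  "steps": [
    {"hand": 0, "xyz": [0, 0.07, -0.04], "delta_rot": [0, 0, 0]},
    {"hand": 0, "xyz": [0, 0.07, -0.04], "delta_rot": [0, 0, 0]},
    {"hand": 0.4, "xyz": [0, 0.07, -0.04], "delta_rot": [0, 0, 0]},
    {"hand": 0.6, "xyz": [0, 0.07, -0.04], "delta_rot": [0, 0, 0]},
    {"hand": 0.8, "xyz": [0, 0.07, -0.04], "delta_rot": [0, 0, 0]},
    {"hand": 1, "xyz": [0, 0.07, -0.04], "delta_rot": [0, 0, 0]},
    {"hand": 1, "xyz": [0, 0.07, -0.04], "delta_rot": [0, 0, 0]},
    {"hand": 1, "xyz": [0, 0.07, -0.04], "delta_rot": [0, 0, 0]},
    {"hand": 1, "xyz": [0, 0.07, -0.04], "delta_rot": [0, 0, 0]},
    {"hand": 1, "xyz": [0, 0.07, -0.04], "delta_rot": [0, 0, 0]}
  ]
}}

```text
clock: 15.72
position: [550.4, -280.7, 171.3]
ee_rot: [0.623, 0.602, 0.347, 0.36]
contact_force: [-0.1, 0.1, -0.5]
gripper_width: 85.2
```

```bash
python3 - <<'E'
from h import *
st(); p=shot("top","t15",(265,405,140,270),5); s=shot("scene","s15",(140,260,110,210),6)
E
```

```text
t 15.72 pos [ 550.4 -280.7  171.3] F [-0.1  0.1 -0.5] w 85.2
err mm [-0.1  0.1 -4.1] rot deg 0.04 j [-0.73  0.33 -0.34 -1.6  -0.59  0.44]
```

View pics/t15.png

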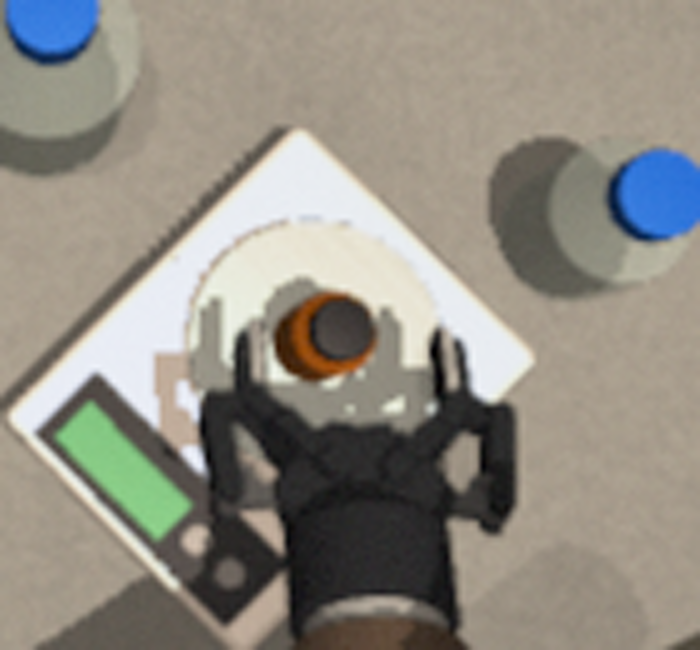

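View pics/s15.png

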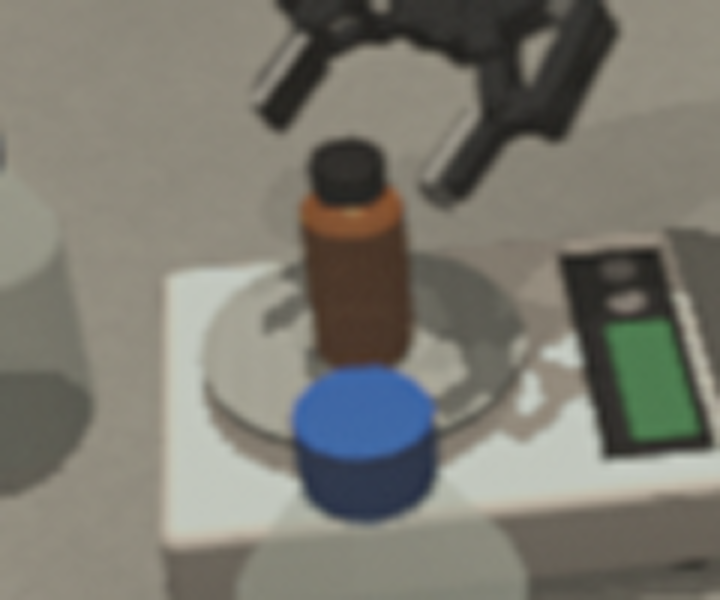

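The bottle stands free on the pan: cap at (344,327) in the top crop, upright in the scene view. Backing the hand off along the tool axis.

Call:
{"method": "apply_moves", "body": {
  "steps": [
    {"hand": 1, "xyz": [0, 0, -1], "delta_rot": [0, 0, 0]},
    {"hand": 1, "xyz": [0, 0, -3], "delta_rot": [0, 0, 0]},
    {"hand": 1, "xyz": [0, 0, -6], "delta_rot": [0, 0, 0]},
    {"hand": 1, "xyz": [0, 0, -9], "delta_rot": [0, 0, 0]},
    {"hand": 1, "xyz": [0, 0, -12], "delta_rot": [0, 0, 0]},
    {"hand": 1, "xyz": [0, 0, -14], "delta_rot": [0, 0, 0]},
    {"hand": 1, "xyz": [0, 0, -14], "delta_rot": [0, 0, 0]},
    {"hand": 1, "xyz": [0, 0, -14], "delta_rot": [0, 0, 0]},
    {"hand": 1, "xyz": [0, 0, -14], "delta_rot": [0, 0, 0]}
  ]
}}

```text
clock: 16.57
position: [429.3, -276.4, 241.6]
ee_rot: [0.623, 0.601, 0.347, 0.36]
contact_force: [0.3, -0.4, -0.4]
gripper_width: 85.3
```

```bash
python3 - <<'E'
from h import *
s=telemetry.read_state(); print(s["clock"],s["position"],s["contact_force"])
p=shot("top","t16",None,1.5); sc=shot("scene","s16",None,1.5)
cv2.imwrite("pics/t16z.png",cv2.resize(p["frame"][150:280,260:390],None,fx=5,fy=5,interpolation=cv2.INTER_CUBIC))
for l in("bottle","jar","lid_edge","big_bottle","side_bottle","pan"):
  for q in(p,sc): print(l,[(np.round(a["xyz"],0),round(a["confidence"],2)) for a in nets.pinpoint(q,l)[:2]])
E
```

```text
16.5667 [ 429.34830745 -276.36548034  241.56695812] [ 0.28148955 -0.43981305 -0.37450973]
bottle [(array([ 556., -280.,   74.]), 0.58)]
bottle [(array([ 560., -282.,   75.]), 0.77)]
jar []
jar []
lid_edge [(array([569., 142.,  93.]), 0.66), (array([661., 190., 124.]), 0.33)]
lid_edge [(array([572., 138.,  91.]), 0.64)]
big_bottle [(array([ 708., -136.,   -3.]), 0.87)]
big_bottle [(array([ 706., -132.,   -2.]), 0.76)]
side_bottle [(array([ 631., -444.,    1.]), 0.93)]
side_bottle [(array([ 631., -439.,    2.]), 0.94)]
pan [(array([ 557., -280.,   80.]), 0.79)]
pan []
```

View pics/t16z.png

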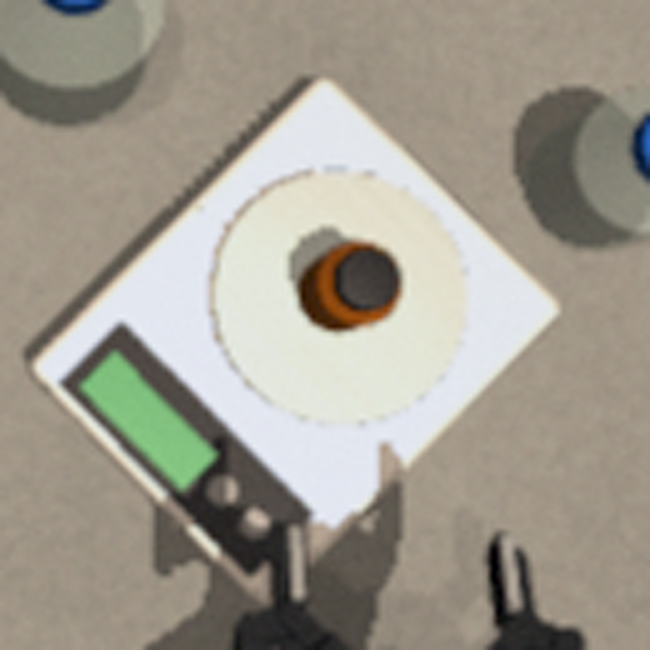

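View pics/s16.png

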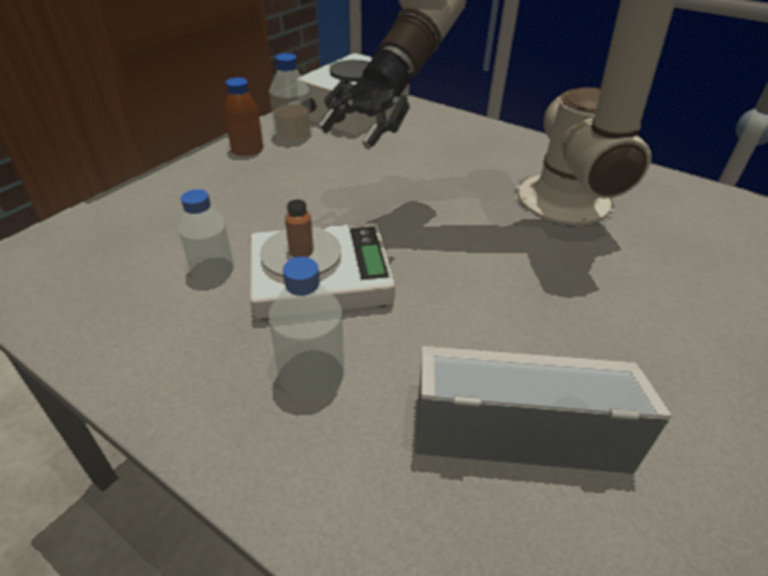

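View pics/t16.png

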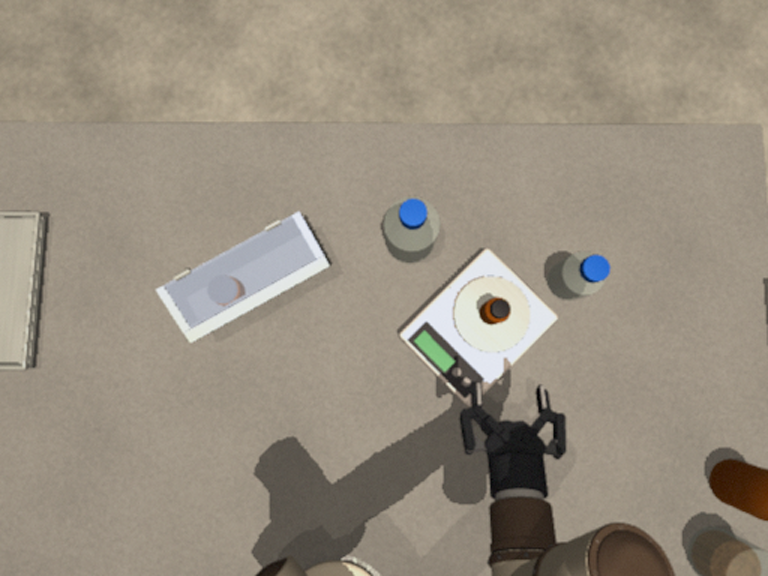

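All good: bottle base about (340,290) and pan centre (339,297) in the zoom, roughly 4 mm apart. The lid is shut, the jar is standing, and the two big bottles haven't moved. Handing in.

```bash
python3 -c "
from bench import workorder,telemetry
print(workorder.job_done()); print(telemetry.read_state()['clock'])"
```

```text
the job is handed in; nothing more can be done
None
the job is handed in; nothing more can be done
```

The job is handed in: the tall bottle stands upright near the middle of the balance pan and the sample box lid is shut. I lifted the lid by its lip with the open fingertips and slid the hand under it, so the lid rested on the gripper. I then gripped the bottle by its cap, lifted it out over the front wall, and the lid fell shut behind it. The bottle went down with about 7 N of push, and I eased that off before opening the fingers.

Last checks, at about 16.6 s:
- **Bottle:** it stands upright, with its base about 4 mm from the pan centre in the top image. The trained network's estimates from the two cameras were within 3 mm of the pan centre.
- **Box and lid:** the lid is shut; the network puts its edge about 92 mm up, against the expected 89 mm.
- **Jar:** it is standing in its place, judged by eye through the clear lid. The network did not find it under the lid in this last check.
- **Neighbours:** both larger bottles are where they started, to within network noise of about 5 mm.
- **Robot:** the hand is touching nothing, and no force reading went above about 7 N.

Two checks did not fully agree. My estimates of the bottle's tilt in the hand ranged from about 2° to 5°, but it stood upright once released. The gripper read 29.5 mm on the 32 mm cap, but the grip held throughout.

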